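# Vent the vacuum chuck of the encoder turntable

### The arm

A 6-joint arm with a two-finger parallel gripper is mounted at the origin on the work surface. World frame = base frame: x ahead of the robot, y to its left, z up, the work surface at z = 0. Lengths are in m, angles in rad, forces in N, time in s.
With the tool pointing down it reaches from about 0.15 to 0.775 m from the base axis. Payload 6.1 kg.
Tool frame: the origin (TCP) lies on the front face of the gripper's body, between the roots of the fingers; the fingertips stand 73 mm ahead of it and the grasp point (between the pads) lies 54 mm ahead of it (tcp_to_grasp is the distance from the TCP to the grasp point, in m); y points along the fingers, z is the direction in which the jaws open and shut, and the axes are right-handed (so a half turn about y gives the same grasp; the last joint's range is limited). The gripper opens to 85 mm and grips with 20 to 120 N. Pads are 22 mm wide; open, the fingers measure 114 mm over their backs; the gripper's body (76 mm by 85 mm) begins 54 mm behind the grasp point. The pads swing forward as they close: fully open they stand 13 mm farther back than shut.
Start: joints at [1.315, 0.126, -0.04, 1.405, 0, 1.571], TCP at [0.133, 0.508, 0.304] pointing down, gripper open.
Joint ranges: [-2.72, 2.72], [-0.95, 1.95], [-1.27, 1.35], [-1.78, 2.02], [-1.46, 1.47], [-3.14, 3.14]. Speed limits (rad/s): [2.39, 2.39, 3.01, 3.14, 3.14, 3.14].

### API

Orientations are given as [roll, pitch, yaw] about the fixed x, y, z axes, in that order (R = Rz(yaw) Ry(pitch) Rx(roll)).
In Python, from rig import observe, snapshot, get_calibration, sign_off, tcp_to_grasp gives the robot as it stands. The module is installed in compiled form; this text tells all that it offers.
- The arm moves only by the tool move_arm, never from a script. Its argument "steps" is a list of rows, each an object with "linear": the shift along the tool's x, y, z in units of 25 mm (1.0 is 25 mm), a list of three; "angular": the turn, a rotation vector about the tool's x, y, z in units of 6 degrees (1.0 is 6 degrees), a list of three. A call has 1 to 8 rows; each row is the pose to reach, as a shift and turn from the pose commanded when the call began, along the tool's axes at that moment; what a row does not reach only later rows make up. A row lasts 1/12 s, in which the tool goes at most 41.7 mm and 7.16 degrees, less where a joint would pass 70% of its speed; a pose out of reach is approached as far as the arm can. A call with a gripper value outside its range is refused whole. "claw" is the opening, from 0 (shut) to 1 (fully open), set as the call begins (left out, the last holds). The fingers move at their own pace and stop on an object; "squeeze" is the grip in N (left out, the last holds). Time passes only in rows, so rows that repeat a pose let the fingers close. It gives the time, the measured TCP pose, the force and the opening at its end, in the units of the state.
- observe(): the state, without advancing time (a new reading comes with each control period).
- snapshot(name): name is "scene" or "top" or "wrist"; returns the picture (480x640x3 uint8, blue, green, red); there is no depth.
- get_calibration(name): a dict with "mtx" (3x3 intrinsics, pixels), "k1" (the pictures are not rectified: a ray, as slopes to the right and down, at radius r is drawn at 1 + k1 r^2 times it, then the intrinsics apply), "R" (3x3) and "t" (3): a world point X has camera coordinates R X + t. Camera axes: x right, y down, z forward; pixel columns grow to the right and rows downward; lengths in m; the calibration is good to about 2 mm. A picture is of the moment at which its call begins: read the wrist's pose just before it. get_calibration takes no time and is no camera call; for the wrist camera it gives the pose at the moment of the call.
- sign_off(): hands the job in, once; it reports no verdict.
The state is a dict: "t": time; "joint_positions": joint angles; "qvel": joint speeds; "tau": joint torques, N m; "tcp_pos": TCP position; "tool_rot": TCP orientation; "force": force on the tool from outside, world axes, zero at the start; "wrist_torque": the same for the moment, N m; "width": finger opening in m.
Only numpy, scipy, OpenCV 4.12 (cv2) and the standard library are available. Lean on these libraries where they do the work, as an engineer would, in place of code of your own. Each camera call takes 0.05 s, during which the arm holds its last target.

### The job

Unscrew the small knurled brass lock nut of the vent valve on the turntable (counter-clockwise seen from above) as far as its stop and let go of it. Then gently press the freed valve tip down as far as it goes, keep it down for a good second so that the vacuum bleeds off, and let it spring back; leave the nut unscrewed and the parts lying around undisturbed.

Things in the scene. Friction and masses are not known exactly. Their poses are not given: they have to be found in the camera images.
- valve_foot (a point): Centre of the top of the steel valve foot (18 mm across, 8 mm tall, on an aluminium block 34 x 34 x 16 mm), 79 mm above the table; z up, along the valve's axis. Above it, on one axis: fixed steel stem 10 mm across, 16 mm tall; on it the brass lock nut; through the nut the steel tip. Stem, nut and tip sit together up to 6 mm higher or lower than nominal, differing from piece to piece, unmeasured.
- nut_place (a point): Nominal centre of the screwed-down lock nut, on the valve axis 21 mm above valve_foot; the true nut is up to 6 mm higher or lower. The nut is round, knurled brass, 16 mm across and 10 mm tall, with nothing around it at its height. This point is fixed to the turntable and does not follow the nut.
- tip_place (a point): Nominal upper end of the unpressed valve tip, on the valve axis 38 mm above valve_foot; the true end is up to 6 mm higher or lower, so find it by touch. The tip is a steel pin 6 mm across that stands 12 mm above the screwed-down nut, 8 mm above the fully unscrewed one. This point is fixed to the turntable and does not follow the tip.
- lock_nut (a joint): Turn of the lock nut, rad: 0 = screwed down on the stem, locking the tip; grows counter-clockwise seen from above, to a stop at 2.6. Starts at 0 to 0.35. Rises 1.3 mm per rad along the tip, turns stiffly (0.06 N m, more if turned fast), stays where it is left. Held at fixed height while turned, it pushes the tip down instead (which springs back on release), so follow it upward.
- valve_tip (a joint): How far the tip is pressed down, m: 0 = up. Tip and nut go down together until the nut meets the stem: not at all with the nut screwed down, about 3.5 mm to a hard end with the nut at its stop. Spring: 2 N at first, 5 N at the end; springs back by itself. Delicate: more than 16 N on the tip damages it.
- turntable: Grey fixed turntable, 260 mm across, top 55 mm above the table; origin on its axis at table height. The valve stands 100 mm from the axis, towards the turntable's own -x. In the middle is the brass encoder hub on its chuck: disc 104 mm across with top 73 mm above the table, boss 36 mm across up to 93 mm. It does not turn.
- lens: Clear glass lens blank, 50 mm across, 11 mm tall, lying on the table; origin at the centre of its underside. Leave alone.
- flange: Matte aluminium mounting flange, 76 mm across, 22 mm tall with its neck; origin at the centre of its underside. Leave alone.
- puck: White ceramic sensor puck, 46 mm across, 14 mm tall; origin at the centre of its underside. Leave alone.
- dial: Steel dial indicator lying on its back, 58 mm across, 24 mm tall, its stem along its own -y to 66 mm from the centre; origin under the centre of the dial. Leave alone.

How it is judged:
On the way, in this order (a step that is already met when the one before it is completed fails the run):
1. the lock nut is unscrewed to within 0.5 rad of its stop and let go, the tip being up (value of joint lock_nut above 2.1 rad and contact force between the fingers and lock_nut_c0 below 0.2 N and value of joint valve_tip below 0.001 m), for 0.2 s.
2. the tip is pressed at least 2.6 mm down and kept there for 0.7 s (value of joint valve_tip above 0.0026 m and contact force between anything else and valve_tip_c0 above 1 N), for 0.7 s.
At the end, for the whole second after the job is handed in: The nut is still unscrewed (more than 2.1 rad), the valve tip has sprung back up (within 0.6 mm), and lens, flange, puck and dial indicator lie within 15 mm of where they were (value of joint lock_nut above 2.1 rad and value of joint valve_tip below 0.0006 m and distance of each of lens, flange, puck, dial from where it was at the start of the episode below 0.015 m); the robot touches nothing.
It fails at once if the valve tip is loaded with more than 16 N (contact force between anything else and valve_tip_c0 above 16 N).
It fails at once if a part lying around is shifted by more than 15 mm (distance of any of lens, flange, puck, dial from where it was at the start of the episode above 0.015 m).
It also fails if it takes over 54 s, if anything falls off the work surface, if the arm or the gripper's body presses on something with over 40 N, if the wrist force passes 120 N, or if a joint passes its speed limit or range.

## Working session

There is one attempt and no reset: what is moved stays moved. The work goes in short steps, Python scripts to look and compute and a tool call to move; the robot and the scene stay as the last step left them, time stands still between calls to the robot, and variables do not carry over. Pictures are saved under pics/ and viewed, and the job is handed in when it is done.

Besides the shell and the picture viewer there is one more tool, called after "Emit:" as name(argument=value, ...), one argument or row to a line, values as JSON. move_arm: Moves the arm, as the interface text tells. Its arguments: {"type":"object","properties":{"steps":{"type":"array"},"claw":{"type":"number"},"squeeze":{"type":"number"}},"required":["steps"]}

```bash
mkdir -p pics; ls
python3 - <<'E'
from rig import *
import cv2
s=observe();print(s)
for n in("scene","top","wrist"):
    c=get_calibration(n);print(n,c)
    cv2.imwrite(f"pics/{n}0.png",snapshot(n))
print(tcp_to_grasp if not callable(tcp_to_grasp) else tcp_to_grasp())
E
```

```text
pics
{'t': 0.0, 'joint_positions': array([ 1.31500016e+00,  1.26388747e-01, -4.06488844e-02,  1.40537524e+00,
        8.23147180e-06,  1.57082773e+00]), 'qvel': array([-0.00059248, -0.00116778,  0.00071484, -0.0017557 ,  0.00023555,
       -0.00137373]), 'tau': array([ 8.13333936e-04, -4.35916471e+01,  3.52922595e+01,  1.71518972e-02,
        1.48148706e-05,  1.65290182e-06]), 'tcp_pos': array([0.13275633, 0.50763072, 0.30310506]), 'tool_rot': array([-1.57241288e+00,  8.18069940e-06, -2.55827576e-01]), 'force': array([-0.05525913, -0.60290988, -0.00228455]), 'wrist_torque': array([-0.00115281, -0.01345089, -0.02384002]), 'width': 0.08569499746629428}
scene {'mtx': array([[561.21441076,   0.        , 310.1185983 ],
       [  0.        , 561.21441076, 237.64171708],
       [  0.        ,   0.        ,   1.        ]]), 'k1': -0.06950933755058236, 'R': array([[ 0.50077613,  0.8655633 , -0.00484201],
       [ 0.53133068, -0.31181053, -0.78769404],
       [-0.68330884,  0.39188567, -0.61604761]]), 't': array([-0.27834258, -0.21163968,  1.49941855])}
top {'mtx': array([[590.65258699,   0.        , 328.87949103],
       [  0.        , 590.65258699, 233.48266204],
       [  0.        ,   0.        ,   1.        ]]), 'k1': -0.14403338981549774, 'R': array([[ 0.01682057, -0.99962025,  0.02182725],
       [-0.99858348, -0.01789724, -0.05010704],
       [ 0.05047865, -0.0209535 , -0.99850531]]), 't': array([-0.03224256,  0.5469445 ,  1.21700762])}
wrist {'mtx': array([[355.2441084 ,   0.        , 319.90347819],
       [  0.        , 355.2441084 , 241.64298389],
       [  0.        ,   0.        ,   1.        ]]), 'k1': -0.047319657114712345, 'R': array([[ 0.25289958,  0.9674904 , -0.00203151],
       [ 0.93045925, -0.24264327,  0.27453565],
       [ 0.26511767, -0.07132019, -0.96157478]]), 't': array([-0.52365441, -0.03646408,  0.37794221])}
0.0539
```

View pics/scene0.png

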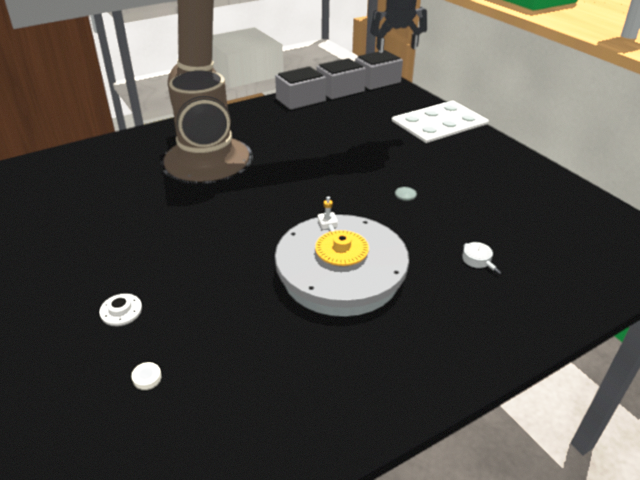

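View pics/top0.png

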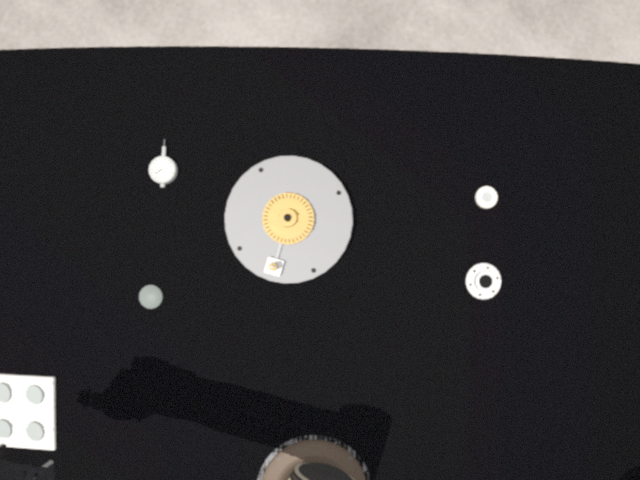

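View pics/wrist0.png

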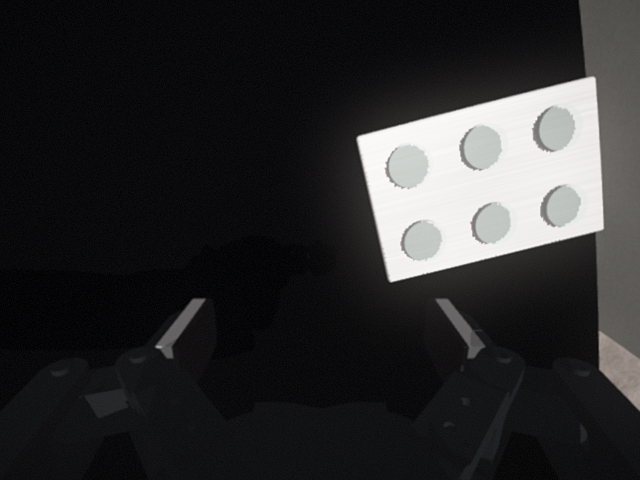

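The scene view shows the turntable at about (342,258) with the valve at (327,210). In the top view the turntable is at (289,219) and the valve block at (274,266). Next I'll zoom in and triangulate.

```bash
cat > h.py <<'E'
import numpy as np, cv2
from rig import *
def ray(c,u,v):
    K=c["mtx"]; d=np.array([(u-K[0,2])/K[0,0],(v-K[1,2])/K[1,1]])
    p=d.copy()
    for _ in range(30): p=d/(1+c["k1"]*(p@p))
    R=np.array(c["R"]); o=-R.T@c["t"]; w=R.T@np.array([p[0],p[1],1]); return o,w/np.linalg.norm(w)
def onz(c,u,v,z):
    o,w=ray(c,u,v); return o+w*(z-o[2])/w[2]
def proj(c,X):
    q=c["R"]@np.array(X)+c["t"]; s=q[:2]/q[2]; s=s*(1+c["k1"]*(s@s)); return s*c["mtx"][0,0]+c["mtx"][:2,2]
def tri(a,b):
    A=np.zeros((3,3));B=np.zeros(3)
    for o,w in(a,b):
        P=np.eye(3)-np.outer(w,w);A+=P;B+=P@o
    X=np.linalg.solve(A,B); return X,[np.linalg.norm((np.eye(3)-np.outer(w,w))@(X-o)) for o,w in(a,b)]
E
python3 - <<'E'
from h import *
t=cv2.imread("pics/top0.png"); s=cv2.imread("pics/scene0.png")
a=cv2.resize(t[245:285,250:300],None,fx=10,fy=10,interpolation=cv2.INTER_NEAREST)[:400,:400]
b=cv2.resize(s[190:230,305:345],None,fx=10,fy=10,interpolation=cv2.INTER_NEAREST)
cv2.imwrite("pics/z0.png",np.hstack([a,b]))
c=get_calibration("top")
# turntable disc fit
g=cv2.cvtColor(t,cv2.COLOR_BGR2GRAY); m=((g>90)*255).astype(np.uint8)
cs,_=cv2.findContours(m,cv2.RETR_EXTERNAL,cv2.CHAIN_APPROX_NONE)
for k in cs:
    A=cv2.contourArea(k)
    if 8000<A<20000:
        e=cv2.fitEllipse(k);print(e); C=onz(c,*e[0],0.055);print("turntable",C)
        P=[onz(c,*p[0],.055) for p in k[::10]];print(np.ptp(np.array(P),0))
hsv=cv2.cvtColor(t,cv2.COLOR_BGR2HSV)
for n,im in(("top",t),("scene",s)):
    hsv=cv2.cvtColor(im,cv2.COLOR_BGR2HSV); m=cv2.inRange(hsv,(8,90,90),(35,255,255))
    N,_,st,ce=cv2.connectedComponentsWithStats(m)
    print(n,[(st[i].tolist(),ce[i].round(2).tolist()) for i in range(1,N) if 150>ce[i][1]-150>0 and st[i][4]>5 and st[i][4]<3000])
E
```

```text
((288.0749206542969, 219.08154296875), (128.25318908691406, 128.6252899169922), 66.72257995605469)
turntable [0.57294099 0.06087348 0.055     ]
[0.25940727 0.25868865 0.        ]
top [([263, 193, 51, 51, 1818], [289.06, 216.83]), ([273, 264, 4, 5, 10], [274.6, 265.7])]
scene [([323, 199, 10, 9, 64], [327.53, 203.39]), ([315, 230, 54, 36, 1520], [341.56, 247.87])]
```

View pics/z0.png

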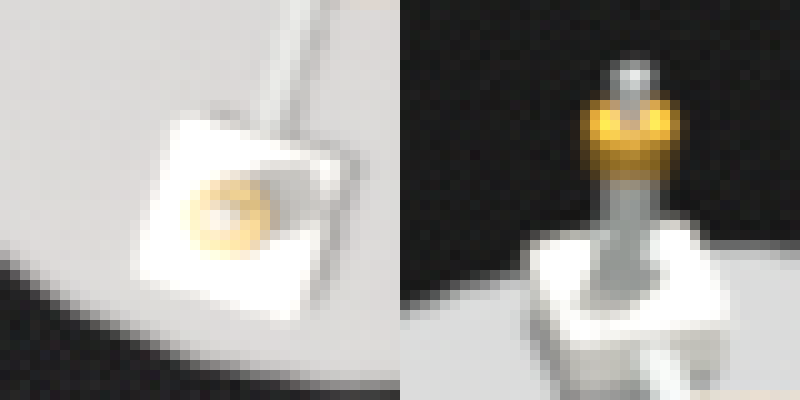

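The nut's centre is at top pixel (272.8,266.4) and about (328.0,203.8) in the scene view. The tip end is near scene pixel (328.3,196.3).

Run:
```python
from h import *
t=get_calibration("top");s=get_calibration("scene")
print("nut",tri(ray(t,272.6,266.3),ray(s,327.7,203.4)))
print("tip",tri(ray(t,272.0,266.3),ray(s,327.9,196)))
# block centre top at z .071 ; corners of block in zoom
cr=[(250+17,245+11.5),(250+35,245+15.5),(250+30.,245+31.5),(250+13.5,245+27.5)]
P=np.array([onz(t,*p,.071) for p in cr]);print(P,P.mean(0))
C=np.array([.573,.0609]);print("dist",np.linalg.norm(P.mean(0)[:2]-C))
for z in(.1,.106,.112): print(z,onz(t,272.6,266.3,z), onz(s,327.7,203.4,z))
for p in ((150,297),(162,170)): print(onz(t,*p,.01))
```

```text
nut (array([0.47787943, 0.08653943, 0.10774473]), [np.float64(0.0003867417257651955), np.float64(0.00038674172576528746)])
tip (array([0.47804454, 0.0864555 , 0.12592032]), [np.float64(0.0005163999092272699), np.float64(0.0005163999092271725)])
[[0.49665283 0.10039915 0.071     ]
 [0.48937316 0.0645381  0.071     ]
 [0.45752295 0.07383097 0.071     ]
 [0.46483765 0.10669146 0.071     ]] [0.47709665 0.08636492 0.071     ]
dist 0.09922658644797923
0.1 [0.4776368  0.08676931 0.1       ] [0.46849865 0.09286429 0.1       ]
0.106 [0.47767691 0.08633    0.106     ] [0.47589188 0.0882381  0.106     ]
0.112 [0.47771701 0.08589069 0.112     ] [0.48328511 0.08361191 0.112     ]
[0.40748394 0.35027556 0.01      ]
[0.67590731 0.33294565 0.01      ]
```

```bash
cat >> h.py <<'E'
from scipy.spatial.transform import Rotation as Ro
def plan(pos,yaw):
    s=observe(); R=Ro.from_euler("xyz",s["tool_rot"]); 
    d=R.inv().apply(np.array(pos)-s["tcp_pos"])/.025
    T=Ro.from_euler("xyz",[-np.pi/2,0,yaw]); r=(R.inv()*T).as_rotvec()*180/np.pi/6
    print("t",s["t"],"lin",d.round(3),"ang",r.round(3),"q",s["joint_positions"].round(3),"F",s["force"].round(2))
E
python3 -c "
from h import *
plan((.424,.171,.26),-1.0)"
```

```text
t 0.15 lin [ 14.678   1.744 -10.081] ang [1.100e-02 7.107e+00 4.000e-03] q [ 1.315  0.126 -0.04   1.405  0.     1.571] F [-0.04  0.1  -0.47]
```

Emit:
move_arm(
  steps=[
    {"linear": [1.3,0.2,-0.9],"angular": [0,0.6,0]},
    {"linear": [2.6,0.4,-1.8],"angular": [0,1.2,0]},
    {"linear": [3.9,0.6,-2.7],"angular": [0,1.8,0]},
    {"linear": [5.2,0.8,-3.6],"angular": [0,2.4,0]},
    {"linear": [6.5,0.9,-4.5],"angular": [0,3.0,0]},
    {"linear": [7.8,1.0,-5.4],"angular": [0,3.6,0]},
    {"linear": [9.1,1.1,-6.3],"angular": [0,4.2,0]},
    {"linear": [10.4,1.2,-7.2],"angular": [0,4.8,0]},
  ],
  claw=0.6,
)

```text
t: 0.82
tcp_pos: [0.3395, 0.2662, 0.2737]
tool_rot: [-1.571, -0.0, -0.761]
force: [0.7, -0.1, -0.0]
width: 0.0514
```

```bash
python3 -c "
from h import *
plan((.424,.171,.26),-1.0)"
```

```text
t 0.8167 lin [ 5.075  0.549 -0.425] ang [-1.00e-03  2.28e+00  0.00e+00] q [ 0.665 -0.049 -0.288  1.332 -0.     1.426] F [ 0.72 -0.12 -0.04]
```

Emit:
move_arm(
  steps=[
    {"linear": [1.2,0.2,-0.1],"angular": [0,0.7,0]},
    {"linear": [2.5,0.4,-0.2],"angular": [0,1.4,0]},
    {"linear": [3.8,0.5,-0.3],"angular": [0,2.0,0]},
    {"linear": [5.0,0.5,-0.4],"angular": [0,2.3,0]},
    {"linear": [5.0,0.5,-0.4],"angular": [0,2.3,0]},
    {"linear": [5.0,0.5,-0.4],"angular": [0,2.3,0]},
  ],
)

```text
t: 1.32
tcp_pos: [0.4233, 0.1735, 0.2609]
tool_rot: [-1.572, 0.0, -1.002]
force: [0.0, 0.8, -0.6]
width: 0.0515
```

```bash
python3 -c "
from h import *
plan((.478,.0865,.26),-1.0)
c=get_calibration('wrist');im=snapshot('wrist');cv2.imwrite('pics/w1.png',im)
import pickle;pickle.dump(c,open('w1.pkl','wb'))
for z in(.079,.1,.106,.117,.123):print(z,proj(c,(.4777,.0865,z)))
"
```

```text
t 1.3167 lin [ 4.112  0.036 -0.029] ang [ 0.009 -0.024 -0.003] q [ 0.389  0.003 -0.266  1.303  0.     1.391] F [ 0.    0.75 -0.57]
0.079 [318.67946017 358.96112893]
0.1 [318.5557207  375.17264828]
0.106 [318.51701101 380.24600556]
0.117 [318.4416468  390.12596051]
0.123 [318.39794172 395.85711319]
```

View pics/w1.png

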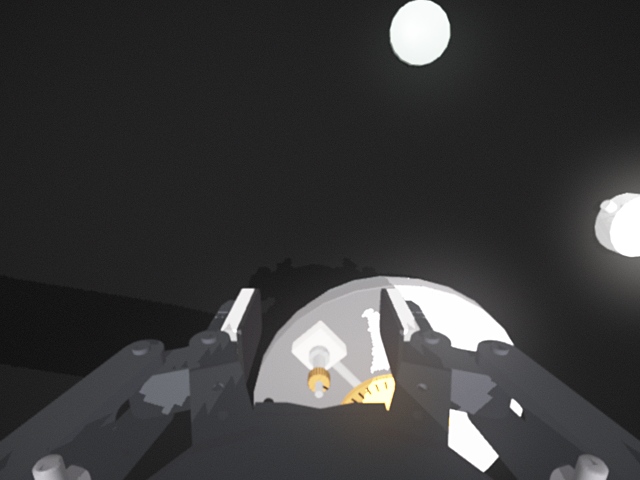

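The valve shows at about (318,375): block, stem, nut, then the tip near (318,395). I'll zoom in.

```bash
python3 -c "
from h import *
im=cv2.imread('pics/w1.png');cv2.imwrite('pics/w1z.png',cv2.resize(im[340:402,288:350],None,fx=9,fy=9,interpolation=cv2.INTER_NEAREST))
import pickle;c=pickle.load(open('w1.pkl','rb'))
for z in (.097,.101,.103,.105,.107,.111,.123): print(z,[proj(c,(.4777+a*.54*.008,.0865-a*.84*.008,z)).round(1) for a in(-1,0,1)])
m=cv2.inRange(cv2.cvtColor(im[340:400,300:335],cv2.COLOR_BGR2HSV),(8,90,60),(35,255,255));n,_,st,ce=cv2.connectedComponentsWithStats(m);print(st,ce)
"
```

```text
0.097 [array([318.5, 363.8]), array([318.6, 372.7]), array([318.6, 381.5])]
0.101 [array([318.5, 367. ]), array([318.5, 376. ]), array([318.6, 384.8])]
0.103 [array([318.5, 368.6]), array([318.5, 377.7]), array([318.6, 386.6])]
0.105 [array([318.5, 370.3]), array([318.5, 379.4]), array([318.6, 388.3])]
0.107 [array([318.5, 372. ]), array([318.5, 381.1]), array([318.6, 390.1])]
0.111 [array([318.4, 375.4]), array([318.5, 384.6]), array([318.5, 393.7])]
0.123 [array([318.3, 386.3]), array([318.4, 395.9]), array([318.4, 405.2])]
[[   0    0   35   60 1761]
 [   8   28   22   23  339]] [[16.71266326 27.90289608]
 [18.49262537 37.79646018]]
```

View pics/w1z.png

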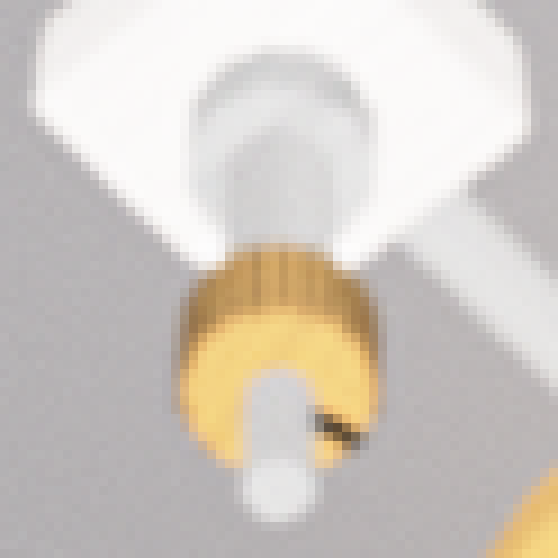

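The nut sits about 5 mm high: centre at z ≈ 0.105, tip end at z ≈ 0.1215. The xy position agrees with the other views, and a dark mark on the nut will show how far it has turned. I'll move above it and descend.

Emit:
move_arm(
  steps=[
    {"linear": [1.0,0,0],"angular": [0,0,0]},
    {"linear": [2.2,0,0],"angular": [0,0,0]},
    {"linear": [3.4,0,0],"angular": [0,0,0]},
    {"linear": [4.05,0,0],"angular": [0,0,0]},
    {"linear": [4.05,0.8,0],"angular": [0,0,0]},
    {"linear": [4.05,1.6,0],"angular": [0,0,0]},
    {"linear": [4.05,1.6,0],"angular": [0,0,0]},
    {"linear": [4.05,1.6,0],"angular": [0,0,0]},
  ],
  claw=0.5,
  squeeze=40,
)

```text
t: 2.03
tcp_pos: [0.4763, 0.0904, 0.2209]
tool_rot: [-1.573, 0.001, -0.997]
force: [0.5, 0.8, 0.8]
width: 0.0428
```

```bash
python3 -c "
from h import *
plan((.478,.0865,.159),-1.0)
c=get_calibration('wrist');im=snapshot('wrist');cv2.imwrite('pics/w2.png',im)
for z in(.1,.105,.122):print(z,proj(c,(.478,.0865,z)))
"
```

```text
t 2.0333 lin [ 0.169  2.474 -0.023] ang [ 0.021  0.024 -0.01 ] q [ 0.187  0.065 -0.289  1.219  0.     1.185] F [0.54 0.76 0.84]
0.1 [318.81133676 273.04160988]
0.105 [318.76283958 276.25771192]
0.122 [318.57890146 288.45852374]
```

View pics/w2.png

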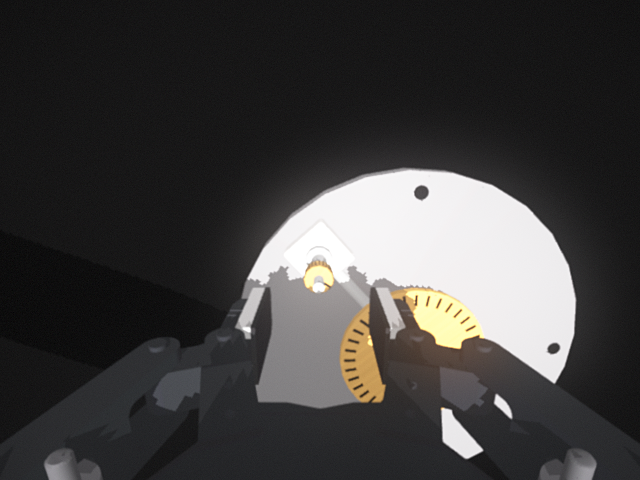

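The nut is at (318.5,277), matching the prediction and centred between the pads. Next I'll descend.

Emit:
move_arm(
  steps=[
    {"linear": [0.1,0.5,0],"angular": [0,0,0]},
    {"linear": [0.17,1.0,0],"angular": [0,0,0]},
    {"linear": [0.17,1.5,0],"angular": [0,0,0]},
    {"linear": [0.17,2.0,0],"angular": [0,0,0]},
    {"linear": [0.17,2.4,0],"angular": [0,0,0]},
    {"linear": [0.17,2.45,0],"angular": [0,0,0]},
    {"linear": [0.17,2.45,0],"angular": [0,0,0]},
  ],
)

```text
t: 2.67
tcp_pos: [0.4797, 0.0864, 0.1605]
tool_rot: [-1.571, 0.0, -0.999]
force: [-0.2, 0.3, 0.3]
width: 0.0424
```

```bash
python3 -c "
from h import *
plan((.478,.0865,.159),-1.0)
c=get_calibration('wrist');im=snapshot('wrist');cv2.imwrite('pics/w3.png',im)
for z in(.1,.105,.11,.122):print(z,proj(c,(.478,.0865,z)))
"
```

```text
t 2.6667 lin [-0.04   0.061 -0.054] ang [ 0.     0.014 -0.   ] q [ 0.178  0.097 -0.39   1.084  0.     1.177] F [-0.16  0.31  0.34]
0.1 [316.08766706 314.50451383]
0.105 [315.95247046 320.52536894]
0.11 [315.80777868 326.97208791]
0.122 [315.41535541 344.47223935]
```

View pics/w3.png

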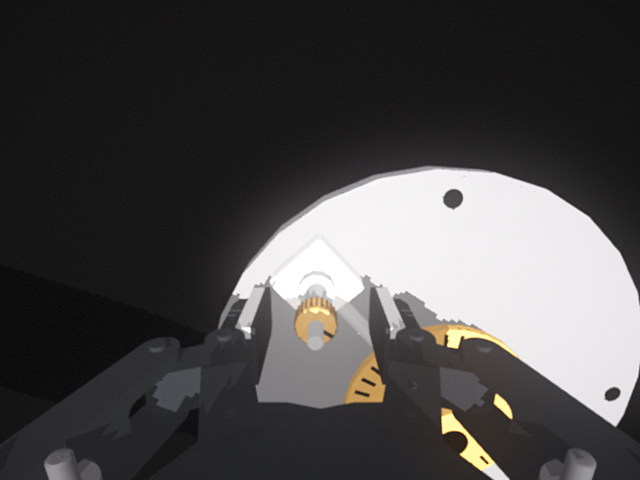

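The nut is at (315.7,322) and the pad midline at x ≈ 320, so I'll shift −1.3 mm along z and close.

Emit:
move_arm(
  steps=[
    {"linear": [-0.04,0.04,-0.05],"angular": [0,0,0]},
    {"linear": [-0.04,0.04,-0.05],"angular": [0,0,0]},
    {"linear": [-0.04,0.04,-0.05],"angular": [0,0,0]},
  ],
)

```text
t: 2.97
tcp_pos: [0.4783, 0.0863, 0.1597]
tool_rot: [-1.57, -0.0, -0.999]
force: [1.2, 0.1, 0.1]
width: 0.0431
```

Emit:
move_arm(
  steps=[
    {"linear": [0,0,0],"angular": [0,0,0]},
    {"linear": [0,0,0],"angular": [0,0,0]},
    {"linear": [0,0,0],"angular": [0,0,0]},
    {"linear": [0,0,0],"angular": [0,0,0]},
    {"linear": [0,0,0],"angular": [0,0,0]},
    {"linear": [0,0,0],"angular": [0,0,0]},
  ],
  claw=0,
  squeeze=40,
)

```text
t: 3.47
tcp_pos: [0.478, 0.086, 0.1592]
tool_rot: [-1.571, -0.0, -0.999]
force: [-2.1, -1.5, 2.0]
width: 0.0142
```

```bash
python3 -c "
from h import *
plan((.478,.0865,.159),-1.0);print(observe()['wrist_torque'])
c=get_calibration('wrist');im=snapshot('wrist');cv2.imwrite('pics/w4.png',im[220:420,220:420].repeat(3,0).repeat(3,1))
"
```

```text
t 3.4667 lin [-0.017  0.006  0.01 ] ang [0.004 0.005 0.001] q [ 0.178  0.094 -0.396  1.081 -0.     1.178] F [-2.07 -1.5   2.  ]
[-0.30484418  0.31216383  0.02146684]
```

View pics/w4.png

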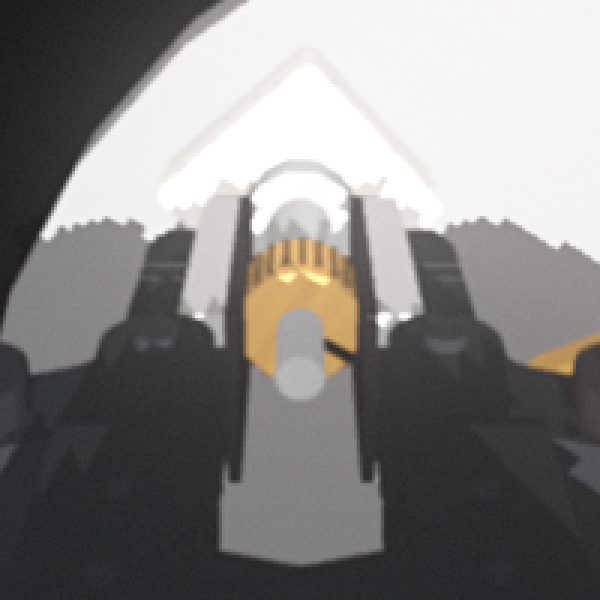

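Gripped. The mark is at image angle ~(340,350). Now the turn: counter-clockwise (−y), rising 1.3 mm per rad.

Emit:
move_arm(
  steps=[
    {"linear": [0,-0.003,0],"angular": [0,-0.5,0]},
    {"linear": [0,-0.005,0],"angular": [0,-1.0,0]},
    {"linear": [0,-0.008,0],"angular": [0,-1.5,0]},
    {"linear": [0,-0.011,0],"angular": [0,-2.0,0]},
    {"linear": [0,-0.014,0],"angular": [0,-2.5,0]},
    {"linear": [0,-0.016,0],"angular": [0,-3.0,0]},
    {"linear": [0,-0.019,0],"angular": [0,-3.5,0]},
    {"linear": [0,-0.022,0],"angular": [0,-4.0,0]},
  ],
)

```text
t: 4.18
tcp_pos: [0.4783, 0.0863, 0.1598]
tool_rot: [-1.57, -0.0, -0.578]
force: [-0.8, -0.4, 1.7]
width: 0.0142
```

```bash
python3 -c "
from h import *
plan((.478,.0862,.159),-1.0);print(observe()['wrist_torque'])
c=get_calibration('wrist');im=snapshot('wrist');cv2.imwrite('pics/w5.png',im[220:420,220:420].repeat(3,0).repeat(3,1))
"
```

```text
t 4.1833 lin [-0.008  0.031 -0.008] ang [-4.00e-03  4.03e+00 -1.00e-03] q [ 0.178  0.094 -0.395  1.082  0.     0.756] F [-0.8  -0.41  1.68]
[ 0.01347349  0.18073953 -0.12701653]
```

View pics/w5.png

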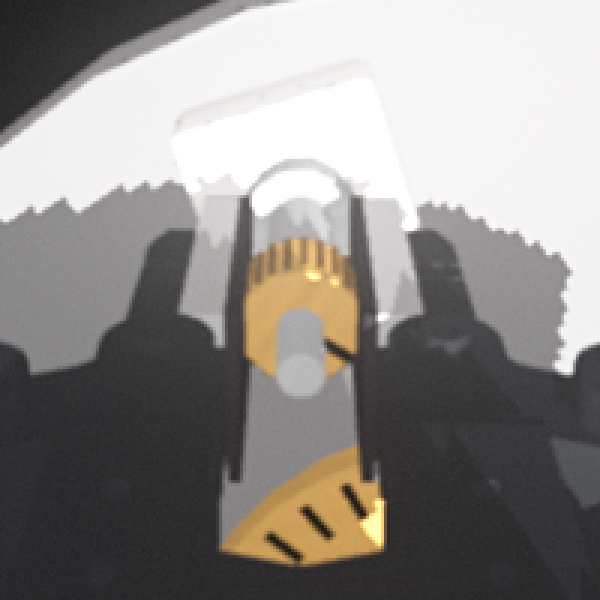

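The mark hasn't moved in the wrist frame, so the nut is turning with the gripper. I'll continue.

Emit:
move_arm(
  steps=[
    {"linear": [0,-0.003,0],"angular": [0,-0.5,0]},
    {"linear": [0,-0.005,0],"angular": [0,-1.0,0]},
    {"linear": [0,-0.008,0],"angular": [0,-1.5,0]},
    {"linear": [0,-0.011,0],"angular": [0,-2.0,0]},
    {"linear": [0,-0.014,0],"angular": [0,-2.5,0]},
    {"linear": [0,-0.016,0],"angular": [0,-3.0,0]},
    {"linear": [0,-0.019,0],"angular": [0,-3.5,0]},
    {"linear": [0,-0.022,0],"angular": [0,-4.0,0]},
  ],
)

```text
t: 4.9
tcp_pos: [0.4784, 0.0866, 0.1604]
tool_rot: [-1.569, -0.0, -0.16]
force: [-1.3, 0.7, 0.8]
width: 0.0139
```

Emit:
move_arm(
  steps=[
    {"linear": [0,-0.003,0],"angular": [0,-0.5,0]},
    {"linear": [0,-0.005,0],"angular": [0,-1.0,0]},
    {"linear": [0,-0.008,0],"angular": [0,-1.5,0]},
    {"linear": [0,-0.011,0],"angular": [0,-2.0,0]},
    {"linear": [0,-0.014,0],"angular": [0,-2.5,0]},
    {"linear": [0,-0.016,0],"angular": [0,-3.0,0]},
    {"linear": [0,-0.019,0],"angular": [0,-3.5,0]},
    {"linear": [0,-0.022,0],"angular": [0,-4.0,0]},
  ],
)

```text
t: 5.57
tcp_pos: [0.4784, 0.0869, 0.161]
tool_rot: [-1.569, -0.001, 0.259]
force: [-0.4, 3.0, 0.7]
width: 0.0137
```

Emit:
move_arm(
  steps=[
    {"linear": [0,-0.003,0],"angular": [0,-0.5,0]},
    {"linear": [0,-0.005,0],"angular": [0,-1.0,0]},
    {"linear": [0,-0.008,0],"angular": [0,-1.5,0]},
    {"linear": [0,-0.011,0],"angular": [0,-2.0,0]},
    {"linear": [0,-0.014,0],"angular": [0,-2.5,0]},
    {"linear": [0,-0.016,0],"angular": [0,-3.0,0]},
    {"linear": [0,-0.019,0],"angular": [0,-3.5,0]},
    {"linear": [0,-0.022,0],"angular": [0,-4.0,0]},
  ],
)

```text
t: 6.23
tcp_pos: [0.4782, 0.0872, 0.1615]
tool_rot: [-1.568, -0.002, 0.678]
force: [-1.9, 4.1, 1.4]
width: 0.0137
```

```bash
python3 -c "
from h import *
plan((.478,.0862,.159),-1.0);print(observe()['wrist_torque'])
c=get_calibration('wrist');im=snapshot('wrist');cv2.imwrite('pics/w6.png',im[220:420,220:420].repeat(3,0).repeat(3,1))
"
```

```text
t 6.2333 lin [-0.033  0.099 -0.027] ang [-3.3000e-02  1.6025e+01 -5.0000e-03] q [ 0.179  0.093 -0.392  1.085  0.003 -0.499] F [-1.88  4.08  1.39]
[ 0.84686714  0.29997432 -0.12276144]
```

View pics/w6.png

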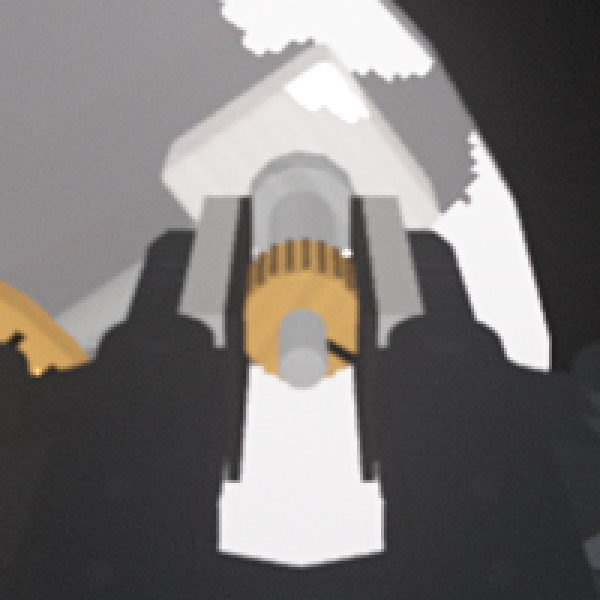

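96° turned and the mark still hasn't moved in the wrist frame. I'll trim out the small sideways force and continue.

Emit:
move_arm(
  steps=[
    {"linear": [-0.005,-0.003,-0.005],"angular": [0,-0.5,0]},
    {"linear": [-0.01,-0.005,-0.01],"angular": [0,-1.0,0]},
    {"linear": [-0.015,-0.008,-0.015],"angular": [0,-1.5,0]},
    {"linear": [-0.015,-0.011,-0.02],"angular": [0,-2.0,0]},
    {"linear": [-0.015,-0.014,-0.02],"angular": [0,-2.5,0]},
    {"linear": [-0.015,-0.016,-0.02],"angular": [0,-3.0,0]},
    {"linear": [-0.015,-0.019,-0.02],"angular": [0,-3.5,0]},
    {"linear": [-0.015,-0.022,-0.02],"angular": [0,-4.0,0]},
  ],
)

```text
t: 6.95
tcp_pos: [0.478, 0.0872, 0.1619]
tool_rot: [-1.568, -0.004, 1.097]
force: [-2.1, 9.2, 0.9]
width: 0.0139
```

```bash
python3 -c "
from h import *
plan((.478,.0862,.159),-1.0);print(observe()['wrist_torque'])"
```

```text
t 6.95 lin [-0.036  0.117 -0.021] ang [-5.6000e-02  2.0021e+01 -5.0000e-03] q [ 0.178  0.093 -0.391  1.086  0.005 -0.918] F [-2.15  9.18  0.87]
[ 1.66546968  0.52547798 -0.10250663]
```

My trim went the wrong way: the y force rose to +9 N, so I'll undo it while finishing the turn.

Emit:
move_arm(
  steps=[
    {"linear": [0.01,-0.003,0.005],"angular": [0,-0.5,0]},
    {"linear": [0.02,-0.005,0.01],"angular": [0,-1.0,0]},
    {"linear": [0.03,-0.008,0.015],"angular": [0,-1.5,0]},
    {"linear": [0.035,-0.011,0.02],"angular": [0,-2.0,0]},
    {"linear": [0.04,-0.014,0.02],"angular": [0,-2.5,0]},
    {"linear": [0.04,-0.014,0.02],"angular": [0,-2.5,0]},
  ],
)

```text
t: 7.45
tcp_pos: [0.4777, 0.0876, 0.1621]
tool_rot: [-1.569, -0.002, 1.357]
force: [-2.9, 4.9, 1.5]
width: 0.0141
```

```bash
python3 -c "
from h import *
plan((.478,.0862,.159),-1.0);print(observe()['wrist_torque'])
c=get_calibration('wrist');im=snapshot('wrist');cv2.imwrite('pics/w7.png',im[220:420,220:420].repeat(3,0).repeat(3,1))
"
```

```text
t 7.45 lin [-0.053  0.126 -0.023] ang [-3.4000e-02  2.2512e+01 -8.0000e-03] q [ 0.18   0.093 -0.391  1.088  0.003 -1.177] F [-2.91  4.92  1.53]
[ 0.96889928  0.64495993 -0.11178039]
```

View pics/w7.png

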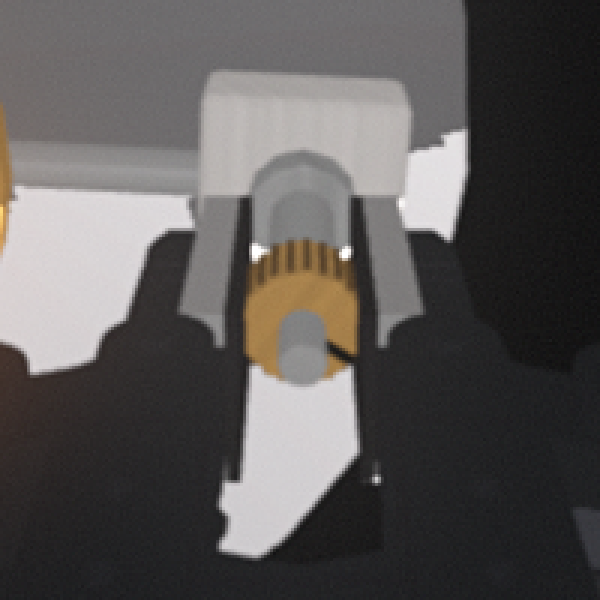

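The turn is 2.36 rad plus the unknown start, with no torque rise at the stop yet. I'll go further slowly and watch the torque.

Emit:
move_arm(
  steps=[
    {"linear": [0.01,-0.002,0],"angular": [0,-0.33,0]},
    {"linear": [0.02,-0.004,0],"angular": [0,-0.67,0]},
    {"linear": [0.02,-0.005,0],"angular": [0,-1.0,0]},
    {"linear": [0.02,-0.005,0],"angular": [0,-1.0,0]},
  ],
)

```text
t: 7.83
tcp_pos: [0.4776, 0.0872, 0.162]
tool_rot: [-1.569, 0.0, 1.461]
force: [-4.5, -1.0, 0.6]
width: 0.0144
```

```bash
python3 -c "
from h import *
plan((.478,.0862,.159),-1.0);print(observe()['wrist_torque'])"
```

```text
t 7.8333 lin [-0.036  0.121 -0.019] ang [-2.0000e-03  2.3501e+01 -1.9000e-02] q [ 0.18   0.093 -0.391  1.088  0.    -1.281] F [-4.47 -0.96  0.58]
[-0.03481427  0.71275131  0.06933422]
```

Emit:
move_arm(
  steps=[
    {"linear": [0,-0.002,0],"angular": [0,-0.33,0]},
    {"linear": [0,-0.004,0],"angular": [0,-0.67,0]},
    {"linear": [0,-0.004,0],"angular": [0,-0.67,0]},
  ],
)

```text
t: 8.08
tcp_pos: [0.4776, 0.0871, 0.1621]
tool_rot: [-1.569, 0.0, 1.53]
force: [-4.5, 0.1, 1.3]
width: 0.0141
```

```bash
python3 -c "
from h import *
plan((.478,.0862,.159),-1.0);print(observe()['wrist_torque'])
c=get_calibration('wrist');im=snapshot('wrist');cv2.imwrite('pics/w8.png',im[220:420,220:420].repeat(3,0).repeat(3,1))
"
```

```text
t 8.0833 lin [-0.036  0.124 -0.016] ang [-6.0000e-03  2.4164e+01 -2.0000e-02] q [ 0.18   0.093 -0.391  1.089  0.    -1.35 ] F [-4.54  0.07  1.3 ]
[0.03239769 0.82049687 0.01303026]
```

View pics/w8.png

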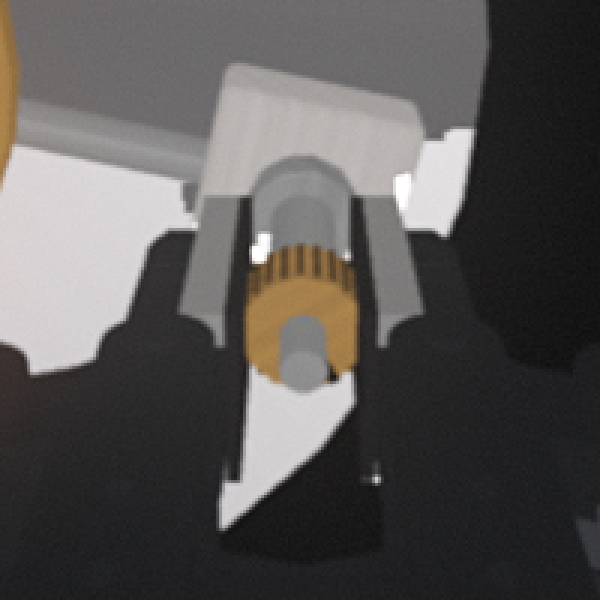

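The mark has shifted in the gripper frame, so the nut has apparently reached its stop and slipped in the pads. I'll release, back up and check the mark's absolute angle.

Emit:
move_arm(
  steps=[
    {"linear": [0,0,0],"angular": [0,0,0]},
    {"linear": [0,0,0],"angular": [0,0,0]},
    {"linear": [0,0,0],"angular": [0,0,0]},
    {"linear": [0,0,0],"angular": [0,0,0]},
    {"linear": [0,0,0],"angular": [0,0,0]},
    {"linear": [0,0,0],"angular": [0,0,0]},
  ],
  claw=0.5,
)

```text
t: 8.63
tcp_pos: [0.4785, 0.0871, 0.1625]
tool_rot: [-1.571, -0.0, 1.532]
force: [-0.5, 0.8, 0.2]
width: 0.0428
```

```bash
python3 -c "
from h import *
plan((.478,.0862,.23),1.0)
c=get_calibration('wrist');im=snapshot('wrist');cv2.imwrite('pics/w9.png',im[220:420,220:420].repeat(3,0).repeat(3,1))
import pickle;pickle.dump(c,open('w9.pkl','wb'))
"
```

```text
t 8.6333 lin [-0.039 -2.698  0.017] ang [4.000e-03 5.076e+00 1.000e-03] q [ 0.18   0.093 -0.39   1.088 -0.    -1.351] F [-0.52  0.8   0.24]
```

View pics/w9.png

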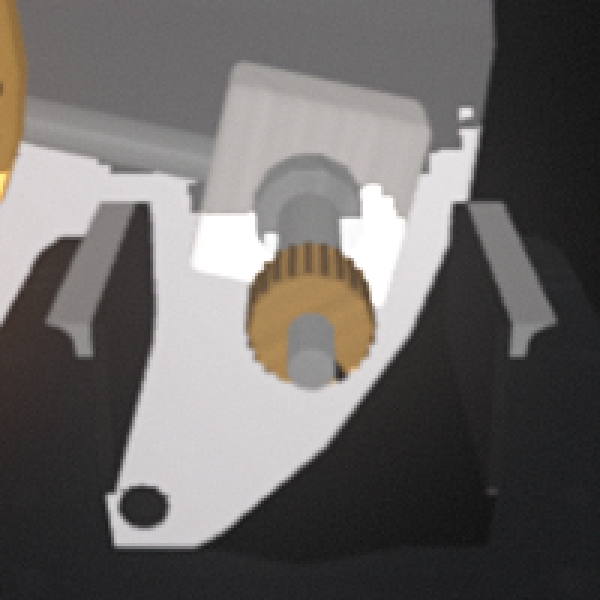

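```bash
python3 -c "
from h import *
import pickle
a=pickle.load(open('w1.pkl','rb'));b=pickle.load(open('w9.pkl','rb'))
C=np.array([.478,.0868])
def ang(c,u,v,z,uc,vc):
  p=onz(c,u,v,z);q=onz(c,uc,vc,z);d=(p-q)[:2];print(p,q,np.linalg.norm(d),np.arctan2(d[1],d[0]));return np.arctan2(d[1],d[0])
# nut top face: centre from ellipse (left/right extremes, front/back)
x=ang(a,288+338/9,340+427/9,.110,288+280/9,340+391/9)
y=ang(b,220+342/3,220+371/3,.1135,220+311/3,220+327/3)
print(y-x,'rad')
"
```

```text
[0.48383121 0.0865637  0.11      ] [0.47794024 0.08697061 0.11      ] 0.005905002700868996 -0.06896417852009876
[0.47404089 0.09094258 0.1135    ] [0.47772357 0.08454616 0.1135    ] 0.007380802339747329 2.0931867076415918
2.1621508861616907 rad
```

The estimated turn is about 2.2–2.4 rad plus the start angle, but this is imprecise. I'll swing back 42°, regrip, and turn again to confirm the stop.

Emit:
move_arm(
  steps=[
    {"linear": [0,0,0],"angular": [0,1.1,0]},
    {"linear": [0,0,0],"angular": [0,2.2,0]},
    {"linear": [0,0,0],"angular": [0,3.3,0]},
    {"linear": [0,0,0],"angular": [0,4.4,0]},
    {"linear": [0,0,0],"angular": [0,5.5,0]},
    {"linear": [0,0,0],"angular": [0,6.5,0]},
    {"linear": [0,0,0],"angular": [0,7.0,0]},
    {"linear": [0,0,0],"angular": [0,7.0,0]},
  ],
)

```text
t: 9.35
tcp_pos: [0.4784, 0.0871, 0.1625]
tool_rot: [-1.571, -0.0, 0.797]
force: [-0.1, -0.4, -0.0]
width: 0.0424
```

```bash
python3 -c "
from h import *
plan((.478,.087,.23),1.0)
c=get_calibration('wrist');im=snapshot('wrist');cv2.imwrite('pics/w10.png',im[220:420,220:420].repeat(3,0).repeat(3,1))
import pickle;pickle.dump(c,open('w10.pkl','wb'))
"
```

```text
t 9.35 lin [-0.014 -2.7    0.006] ang [ 1.000e-03 -1.935e+00  1.000e-03] q [ 0.18   0.093 -0.39   1.088 -0.    -0.617] F [-0.1  -0.44 -0.03]
```

View pics/w10.png

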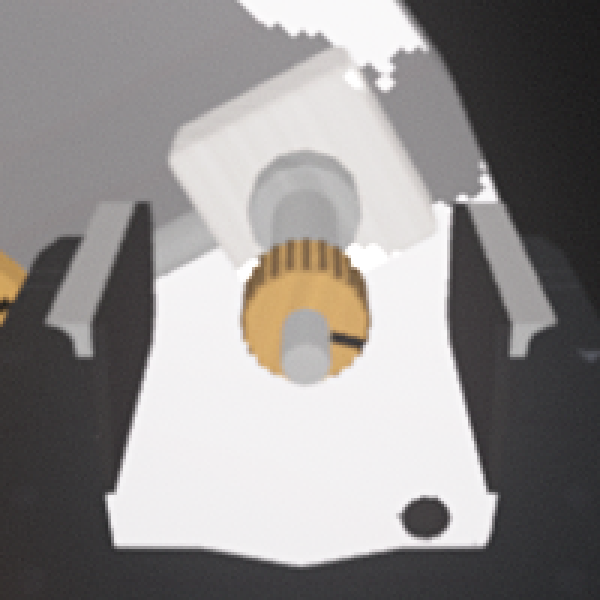

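The mark suggests the nut turned about 2.15 rad net, so it may have slipped before the stop. I'll regrip harder and turn again.

Emit:
move_arm(
  steps=[
    {"linear": [0,0,0],"angular": [0,0,0]},
    {"linear": [0,0,0],"angular": [0,0,0]},
    {"linear": [0,0,0],"angular": [0,0,0]},
    {"linear": [0,0,0],"angular": [0,0,0]},
    {"linear": [0,0,0],"angular": [0,0,0]},
    {"linear": [0,0,0],"angular": [0,0,0]},
  ],
  claw=0,
  squeeze=60,
)

```text
t: 9.9
tcp_pos: [0.4781, 0.0874, 0.1625]
tool_rot: [-1.57, -0.0, 0.799]
force: [-2.2, 3.1, 1.3]
width: 0.0131
```

Emit:
move_arm(
  steps=[
    {"linear": [0,-0.002,0],"angular": [0,-0.3,0]},
    {"linear": [0,-0.003,0],"angular": [0,-0.6,0]},
    {"linear": [0,-0.005,0],"angular": [0,-0.9,0]},
    {"linear": [0,-0.007,0],"angular": [0,-1.2,0]},
    {"linear": [0,-0.008,0],"angular": [0,-1.5,0]},
    {"linear": [0,-0.008,0],"angular": [0,-1.5,0]},
  ],
)

```text
t: 10.4
tcp_pos: [0.478, 0.0874, 0.1626]
tool_rot: [-1.57, -0.0, 0.957]
force: [-3.1, 3.1, 0.6]
width: 0.0134
```

```bash
python3 -c "
from h import *
plan((.478,.087,.23),1.0);print(observe()['wrist_torque'])
c=get_calibration('wrist');im=snapshot('wrist');cv2.imwrite('pics/w11.png',im[220:420,220:420].repeat(3,0).repeat(3,1))
"
```

```text
t 10.4 lin [-0.013 -2.695 -0.007] ang [-0.009 -0.412  0.003] q [ 1.800e-01  9.300e-02 -3.900e-01  1.089e+00  1.000e-03 -7.760e-01] F [-3.08  3.1   0.64]
[0.60472659 0.55046997 0.02762098]
```

View pics/w11.png

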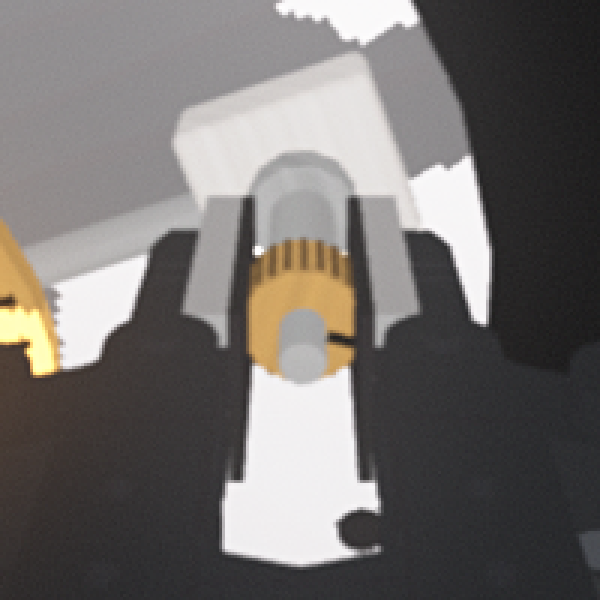

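Emit:
move_arm(
  steps=[
    {"linear": [0,-0.002,0],"angular": [0,-0.3,0]},
    {"linear": [0,-0.003,0],"angular": [0,-0.6,0]},
    {"linear": [0,-0.005,0],"angular": [0,-0.9,0]},
    {"linear": [0,-0.007,0],"angular": [0,-1.2,0]},
    {"linear": [0,-0.008,0],"angular": [0,-1.5,0]},
    {"linear": [0,-0.011,0],"angular": [0,-2.0,0]},
    {"linear": [0,-0.014,0],"angular": [0,-2.5,0]},
    {"linear": [0,-0.014,0],"angular": [0,-2.5,0]},
  ],
)

```text
t: 11.12
tcp_pos: [0.4782, 0.0884, 0.1628]
tool_rot: [-1.569, -0.003, 1.22]
force: [-0.0, 9.3, -2.4]
width: 0.0132
```

```bash
python3 -c "
from h import *
plan((.478,.087,.23),1.0);print(observe()['wrist_torque'])
c=get_calibration('wrist');im=snapshot('wrist');cv2.imwrite('pics/w12.png',im[220:420,220:420].repeat(3,0).repeat(3,1))
"
```

```text
t 11.1167 lin [-0.045 -2.688 -0.007] ang [-0.021  2.099  0.031] q [ 0.181  0.093 -0.389  1.089  0.004 -1.039] F [-0.    9.32 -2.41]
[1.69351712 0.24821504 0.05384597]
```

View pics/w12.png

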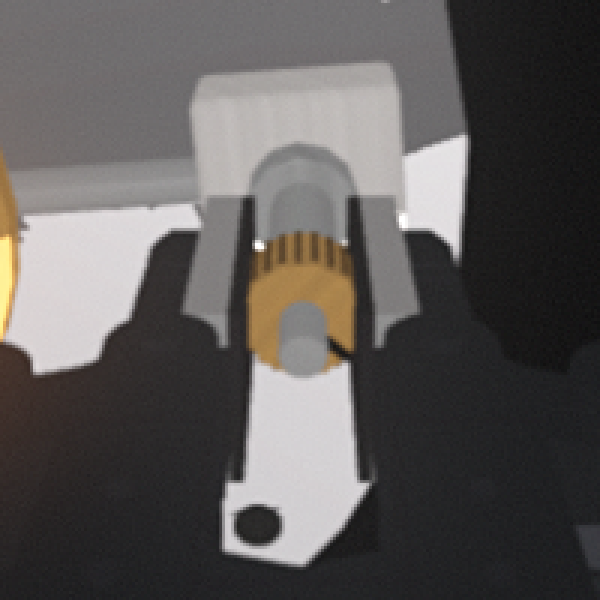

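The gripper turned 24° while the mark moved back by about the same angle in its frame. The nut stays put, so it is at its stop. I'll release and retreat upward.

Emit:
move_arm(
  steps=[
    {"linear": [0,0,0],"angular": [0,0,0]},
    {"linear": [0,0,0],"angular": [0,0,0]},
    {"linear": [0,0,0],"angular": [0,0,0]},
    {"linear": [0,0,0],"angular": [0,0,0]},
    {"linear": [0,0,0],"angular": [0,0,0]},
    {"linear": [0,0,0],"angular": [0,0,0]},
    {"linear": [0,0,0],"angular": [0,0,0]},
  ],
  claw=0.5,
)

```text
t: 11.75
tcp_pos: [0.4783, 0.087, 0.163]
tool_rot: [-1.571, 0.0, 1.217]
force: [0.1, 0.0, -1.1]
width: 0.0428
```

Emit:
move_arm(
  steps=[
    {"linear": [0,-0.5,0],"angular": [0,1,0]},
    {"linear": [0,-1.0,0],"angular": [0,2,0]},
    {"linear": [0,-1.6,0],"angular": [0,3,0]},
    {"linear": [0,-2.2,0],"angular": [0,4,0]},
    {"linear": [0,-2.4,0],"angular": [0,5,0]},
    {"linear": [0,-2.4,0],"angular": [0,6,0]},
    {"linear": [0,-2.4,0],"angular": [0,7,0]},
    {"linear": [0,-2.4,0],"angular": [0,7,0]},
  ],
)

```text
t: 12.42
tcp_pos: [0.4784, 0.0871, 0.2232]
tool_rot: [-1.571, -0.0, 0.482]
force: [-0.3, 0.5, -0.5]
width: 0.0427
```

```bash
python3 -c "
from h import *
plan((.478,.087,.23),.4)
c=get_calibration('wrist');im=snapshot('wrist');cv2.imwrite('pics/w13.png',cv2.resize(im[220:360,260:380],None,fx=4,fy=4,interpolation=0))
import pickle;pickle.dump(c,open('w13.pkl','wb'))
for z in(.1,.109,.114,.122):print(z,proj(c,(.478,.087,z)))
s=snapshot('scene');cv2.imwrite('pics/s13.png',cv2.resize(s[180:240,295:365],None,fx=8,fy=8,interpolation=0))
"
```

```text
t 12.4167 lin [-0.015 -0.271  0.003] ang [0.002 0.782 0.004] q [ 0.18   0.065 -0.284  1.221 -0.    -0.302] F [-0.29  0.48 -0.47]
0.1 [321.80447996 265.07384613]
0.109 [321.87443239 270.60305552]
0.114 [321.91601301 273.89107162]
0.122 [321.98703923 279.50991194]
```

View pics/w13.png

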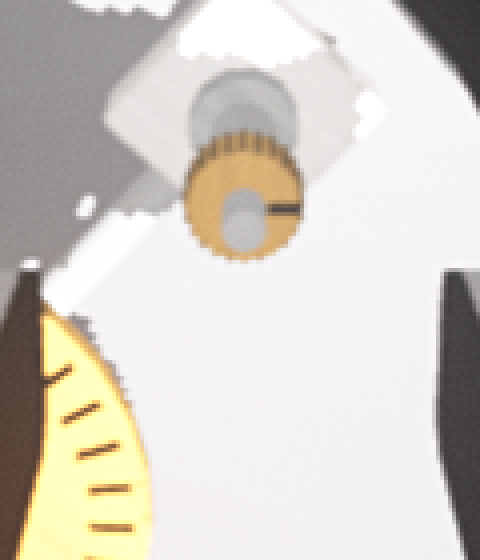

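View pics/s13.png

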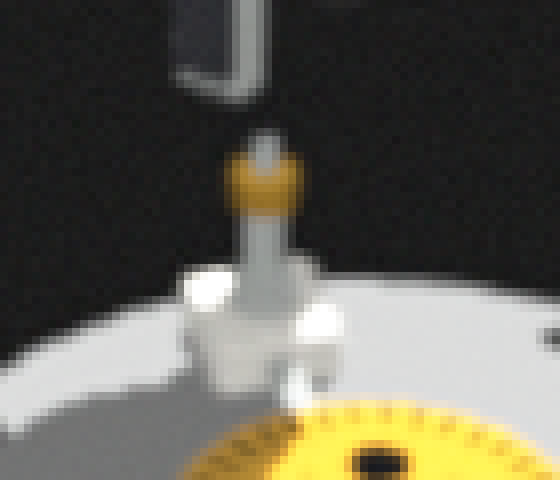

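The mark now lies at about 2.05 rad in world. I'll measure the start angle precisely from the earlier, similarly placed picture w2.

```bash
python3 -c "
from h import *
im=cv2.imread('pics/w2.png');a=cv2.resize(im[250:300,290:345],None,fx=8,fy=8,interpolation=0)
im=cv2.imread('pics/w3.png');b=cv2.resize(im[290:350,290:340],None,fx=7,fy=7,interpolation=0)[:400]
cv2.imwrite('pics/cmp.png',np.hstack([a,b]))
"
```

```text
(no output)
```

View pics/cmp.png

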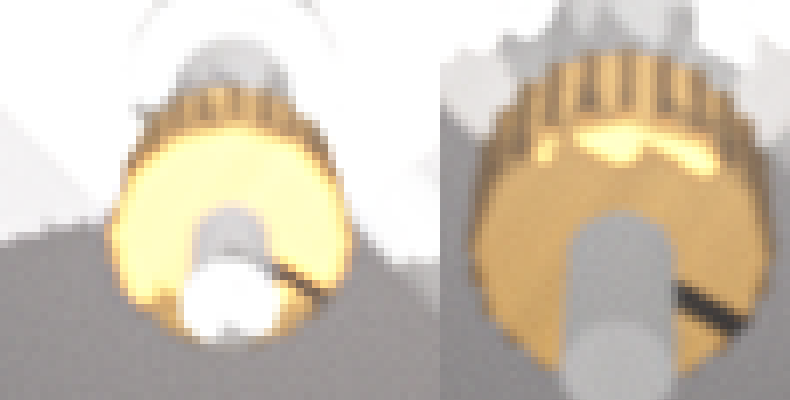

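```bash
python3 -c "
from h import *
import pickle
def L(n,i,o,z):
  c=pickle.load(open(n+'.pkl','rb')) if isinstance(n,str) else n
  p,q=onz(c,*i,z),onz(c,*o,z);d=q-p;print(n if isinstance(n,str) else '',np.round(p,4),np.round(q,4),'dir',round(np.arctan2(d[1],d[0]),3),'fromaxis',round(np.arctan2(q[1]-.087,q[0]-.478),3))
c13=pickle.load(open('w13.pkl','rb'))
def cam(pos,yaw):
  # rebuild from w13: camera fixed to tool
  T=Ro.from_euler('xyz',[-np.pi/2,0,.482]).as_matrix();p=np.array([.4784,.0871,.2232])
  Rc=c13['R']@T; o=T.T@(-c13['R'].T@c13['t']-p)
  T2=Ro.from_euler('xyz',[-np.pi/2,0,yaw]).as_matrix();R=Rc@T2.T
  return dict(c13,R=R,t=-R@(np.array(pos)+T2@o))
L('w1',(288+320/9,340+415/9),(288+362/9,340+442/9),.110)
L(cam((.4763,.0904,.2209),-.997),(290+270/8,250+265/8),(290+325/8,250+300/8),.110)
L(cam((.4797,.0864,.1605),-.999),(290+(675-440)/7,290+293/7),(290+(742-440)/7,290+328/7),.110)
g=lambda x,y:(220+x/3,220+y/3)
L(cam((.478,.086,.1592),-.999),g(325,342),g(355,358),.110)
L(cam((.4777,.0876,.1621),1.357),g(328,343),g(355,361),.113)
L('w10',g(331,336),g(365,343),.113)
L(cam((.478,.0874,.1626),.957),g(330,338),g(356,343),.113)
L(cam((.4782,.0884,.1628),1.22),g(330,338),g(352,356),.113)
L('w13',(260+267/4,220+210/4),(260+301/4,220+209/4),.113)
"
```

```text
w1 [0.482  0.0868 0.11  ] [0.4863 0.0864 0.11  ] dir -0.086 fromaxis -0.074
 [0.4803 0.0863 0.11  ] [0.4849 0.0861 0.11  ] dir -0.026 fromaxis -0.123
 [0.4803 0.0863 0.11  ] [0.4845 0.0865 0.11  ] dir 0.04 fromaxis -0.081
 [0.4802 0.0867 0.11  ] [0.4846 0.0869 0.11  ] dir 0.031 fromaxis -0.02
 [0.4753 0.0888 0.113 ] [0.4725 0.092  0.113 ] dir 2.284 fromaxis 2.403
w10 [0.4759 0.0889 0.113 ] [0.4736 0.0926 0.113 ] dir 2.14 fromaxis 2.242
 [0.4758 0.0892 0.113 ] [0.4735 0.0917 0.113 ] dir 2.314 fromaxis 2.331
 [0.4756 0.0897 0.113 ] [0.4739 0.0931 0.113 ] dir 2.048 fromaxis 2.166
w13 [0.4764 0.0891 0.113 ] [0.4742 0.0931 0.113 ] dir 2.084 fromaxis 2.13
```

The mark says the nut was turned by about 2.31 rad (plus start) at its best, and about 2.11 rad now. Overdriving at the stop let the pads hop and drag it back slightly. To get a safe margin, I'll regrip at the last alignment and turn a little.

Emit:
move_arm(
  steps=[
    {"linear": [0,0,0],"angular": [0,-1.1,0]},
    {"linear": [0,0.4,0],"angular": [0,-2.2,0]},
    {"linear": [0,0.8,0],"angular": [0,-3.3,0]},
    {"linear": [0,1.2,0],"angular": [0,-4.4,0]},
    {"linear": [0,1.6,0],"angular": [0,-5.5,0]},
    {"linear": [0,2.0,0],"angular": [0,-6.5,0]},
    {"linear": [0,2.4,0],"angular": [0,-7.0,0]},
    {"linear": [0,2.4,0],"angular": [0,-7.0,0]},
  ],
)

```text
t: 13.18
tcp_pos: [0.4773, 0.0869, 0.1611]
tool_rot: [-1.568, 0.002, 1.221]
force: [0.3, 0.5, -0.1]
width: 0.0431
```

Emit:
move_arm(
  steps=[
    {"linear": [0,0,0],"angular": [0,0,0]},
    {"linear": [0,0,0],"angular": [0,0,0]},
    {"linear": [0,0,0],"angular": [0,0,0]},
    {"linear": [0,0,0],"angular": [0,0,0]},
    {"linear": [0,0,0],"angular": [0,0,0]},
    {"linear": [0,0,0],"angular": [0,0,0]},
    {"linear": [0,0,0],"angular": [0,0,0]},
  ],
  claw=0,
  squeeze=40,
)

```text
t: 13.77
tcp_pos: [0.4778, 0.0874, 0.1632]
tool_rot: [-1.57, -0.0, 1.218]
force: [-4.9, 2.0, 1.4]
width: 0.0144
```

```bash
python3 -c "
from h import *
s=observe();print(s['tcp_pos'],s['tool_rot'],s['force'],s['wrist_torque'],s['width'])
c=get_calibration('wrist');im=snapshot('wrist');cv2.imwrite('pics/w14.png',cv2.resize(im[260:360,270:370],None,fx=6,fy=6,interpolation=0))
import pickle;pickle.dump(c,open('w14.pkl','wb'))
"
```

```text
[0.47783005 0.08739939 0.16321576] [-1.56982679e+00 -4.23442878e-04  1.21781556e+00] [-4.86620185  2.01066952  1.35462203] [ 0.44377808  0.90302453 -0.01610258] 0.014407222000372455
```

View pics/w14.png

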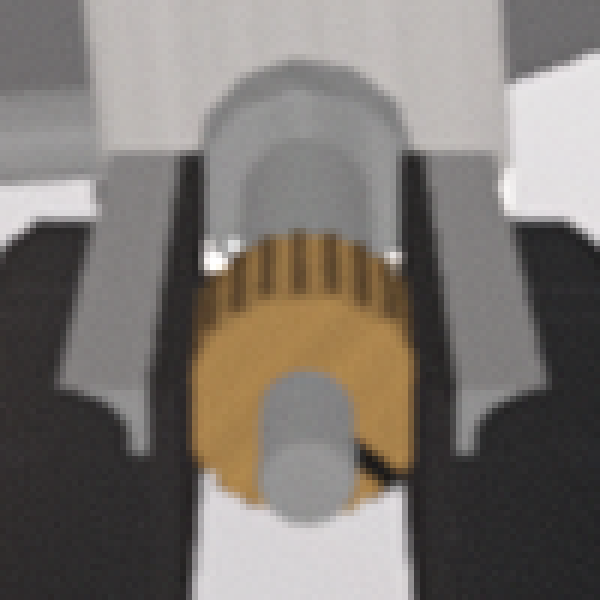

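Now a small turn, 9°.

Emit:
move_arm(
  steps=[
    {"linear": [0,-0.001,0],"angular": [0,-0.25,0]},
    {"linear": [0,-0.003,0],"angular": [0,-0.5,0]},
    {"linear": [0,-0.004,0],"angular": [0,-0.75,0]},
    {"linear": [0,-0.005,0],"angular": [0,-1.0,0]},
    {"linear": [0,-0.007,0],"angular": [0,-1.25,0]},
    {"linear": [0,-0.008,0],"angular": [0,-1.5,0]},
    {"linear": [0,-0.008,0],"angular": [0,-1.5,0]},
  ],
)

```text
t: 14.4
tcp_pos: [0.4777, 0.0874, 0.1633]
tool_rot: [-1.57, -0.001, 1.376]
force: [-4.0, 2.8, 1.3]
width: 0.0146
```

```bash
python3 -c "
from h import *
s=observe();print(s['tcp_pos'],s['tool_rot'],s['force'],s['wrist_torque'],s['width'])
c=get_calibration('wrist');im=snapshot('wrist');cv2.imwrite('pics/w15.png',cv2.resize(im[260:360,270:370],None,fx=6,fy=6,interpolation=0))
import pickle;pickle.dump(c,open('w15.pkl','wb'))
"
```

```text
[0.47773949 0.08743316 0.16334473] [-1.56960330e+00 -5.95030147e-04  1.37590944e+00] [-4.01968597  2.794299    1.28708461] [ 0.49464842  0.98398379 -0.05273334] 0.014622658240178105
```

View pics/w15.png

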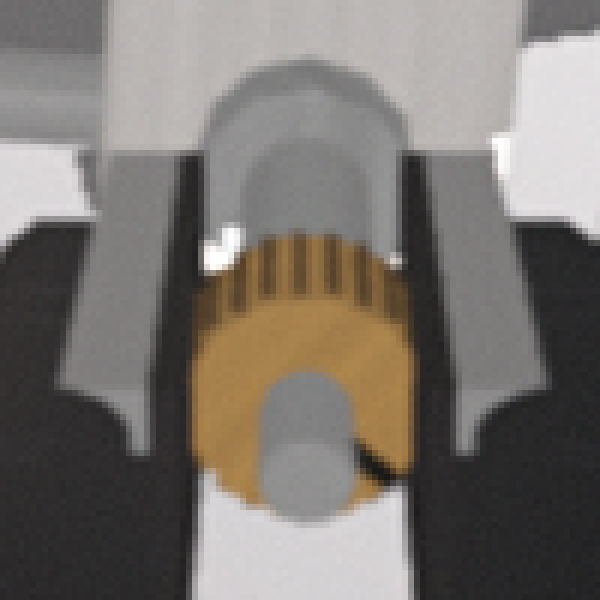

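The nut followed by 9°. I'll do 6° more.

Emit:
move_arm(
  steps=[
    {"linear": [0,-0.001,0],"angular": [0,-0.25,0]},
    {"linear": [0,-0.003,0],"angular": [0,-0.5,0]},
    {"linear": [0,-0.004,0],"angular": [0,-0.75,0]},
    {"linear": [0,-0.005,0],"angular": [0,-1.0,0]},
    {"linear": [0,-0.005,0],"angular": [0,-1.0,0]},
  ],
)

```text
t: 14.87
tcp_pos: [0.4777, 0.0874, 0.1635]
tool_rot: [-1.57, -0.001, 1.481]
force: [-6.0, 1.6, 2.6]
width: 0.0138
```

```bash
python3 -c "
from h import *
s=observe();print(s['tcp_pos'],s['tool_rot'],s['force'],s['wrist_torque'],s['width'])
c=get_calibration('wrist');im=snapshot('wrist');cv2.imwrite('pics/w16.png',cv2.resize(im[260:360,270:370],None,fx=6,fy=6,interpolation=0))
import pickle;pickle.dump(c,open('w16.pkl','wb'))
"
```

```text
[0.47769126 0.08744445 0.16345934] [-1.56959844e+00 -7.80089869e-04  1.48058575e+00] [-5.96950574  1.63450072  2.62724356] [ 0.46603522  0.95181027 -0.03533371] 0.01379423879996988
```

View pics/w16.png

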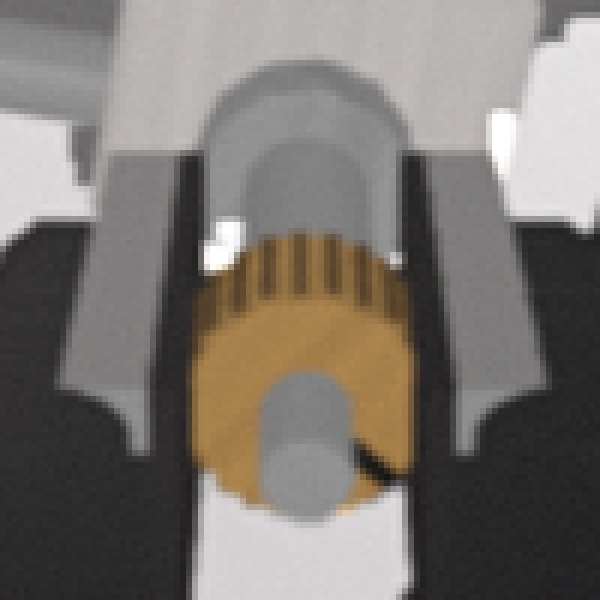

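It's still following, now at ≈2.37 rad plus start, well inside the requirement and close to the stop without overdriving. I'll release, rise and verify.

Emit:
move_arm(
  steps=[
    {"linear": [0,0,0],"angular": [0,0,0]},
    {"linear": [0,0,0],"angular": [0,0,0]},
    {"linear": [0,0,0],"angular": [0,0,0]},
    {"linear": [0,0,0],"angular": [0,0,0]},
    {"linear": [0,0,0],"angular": [0,0,0]},
    {"linear": [0,0,0],"angular": [0,0,0]},
    {"linear": [0,0,0],"angular": [0,0,0]},
  ],
  claw=0.5,
)

```text
t: 15.5
tcp_pos: [0.4784, 0.0871, 0.1634]
tool_rot: [-1.571, 0.0, 1.479]
force: [-0.7, 0.7, 1.0]
width: 0.0429
```

Emit:
move_arm(
  steps=[
    {"linear": [0,-0.5,0],"angular": [0,1,0]},
    {"linear": [0,-1.0,0],"angular": [0,2,0]},
    {"linear": [0,-1.6,0],"angular": [0,3,0]},
    {"linear": [0,-2.2,0],"angular": [0,4,0]},
    {"linear": [0,-2.4,0],"angular": [0,5,0]},
    {"linear": [0,-2.4,0],"angular": [0,6,0]},
    {"linear": [0,-2.4,0],"angular": [0,7,0]},
    {"linear": [0,-2.4,0],"angular": [0,7,0]},
  ],
)

```text
t: 16.17
tcp_pos: [0.4784, 0.0871, 0.2235]
tool_rot: [-1.571, -0.0, 0.744]
force: [0.3, -0.1, 0.0]
width: 0.0425
```

```bash
python3 -c "
from h import *
plan((.478,.087,.23),.4)
c=get_calibration('wrist');im=snapshot('wrist');cv2.imwrite('pics/w17.png',cv2.resize(im[240:300,290:350],None,fx=9,fy=9,interpolation=0))
import pickle;pickle.dump(c,open('w17.pkl','wb'))
s=observe();print(s['tcp_pos'],s['tool_rot'])
for z in(.114,.122):print(z,proj(c,(.478,.087,z)))
"
```

```text
t 16.1667 lin [-0.016 -0.259  0.006] ang [2.000e-03 3.284e+00 3.000e-03] q [ 0.18   0.065 -0.283  1.222 -0.    -0.564] F [ 0.31 -0.09  0.  ]
[0.47831987 0.08713705 0.2233898 ] [-1.57089834e+00 -8.10816201e-05  7.48409036e-01]
0.114 [322.14259319 274.16991527]
0.122 [322.22355254 279.78642695]
```

View pics/w17.png

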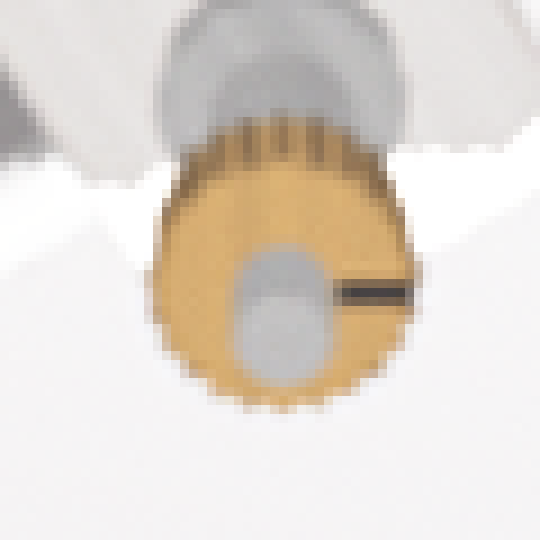

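The mark is at 2.317 rad, so the turn is ≈2.34 rad plus start. The tip end is at about (321.4,278), on the axis. Next I'll shut the gripper and approach the tip.

Emit:
move_arm(
  steps=[
    {"linear": [-0.01,0,-0.01],"angular": [0,0,0]},
    {"linear": [-0.01,0,-0.01],"angular": [0,0,0]},
    {"linear": [-0.01,0,-0.01],"angular": [0,0,0]},
    {"linear": [-0.01,0.2,-0.01],"angular": [0,0,0]},
    {"linear": [-0.01,0.4,-0.01],"angular": [0,0,0]},
    {"linear": [-0.01,0.6,-0.01],"angular": [0,0,0]},
    {"linear": [-0.01,0.7,-0.01],"angular": [0,0,0]},
    {"linear": [-0.01,0.7,-0.01],"angular": [0,0,0]},
  ],
  claw=0,
  squeeze=20,
)

```text
t: 16.88
tcp_pos: [0.4778, 0.0867, 0.2048]
tool_rot: [-1.57, 0.001, 0.747]
force: [-0.1, 0.1, -0.0]
width: -0.0003
```

```bash
python3 -c "
from h import *
s=observe();print(s['tcp_pos'],s['width'],s['force'])
c=get_calibration('wrist');im=snapshot('wrist');cv2.imwrite('pics/w18.png',cv2.resize(im[200:360,240:400],None,fx=4,fy=4,interpolation=0)[:600])
s=snapshot('scene');cv2.imwrite('pics/s18.png',cv2.resize(s[180:230,300:360],None,fx=10,fy=10,interpolation=0))
"
```

```text
[0.47778922 0.08673263 0.2047791 ] -0.0002921169905182145 [-0.12677991  0.14171111 -0.00946861]
```

View pics/w18.png

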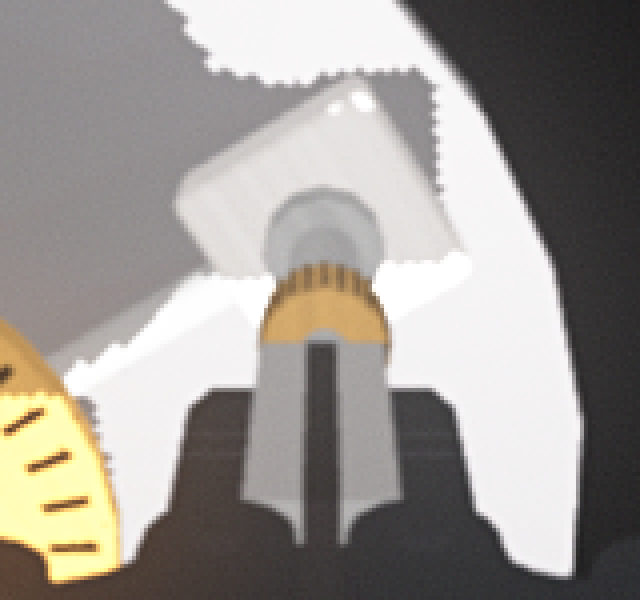

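View pics/s18.png

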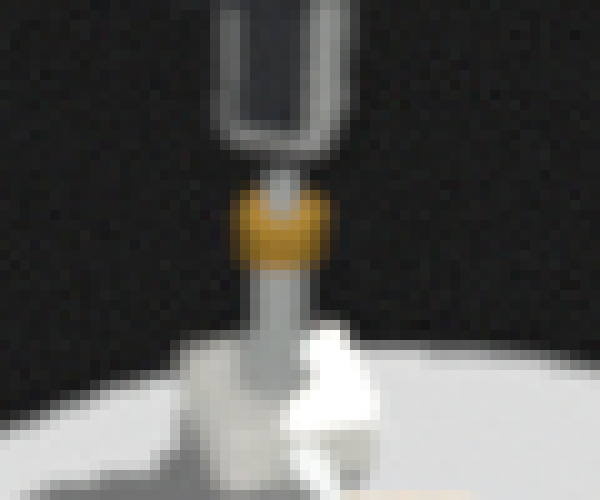

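The fingertips are shut and lined up over the tip. I'll approach in small steps, watching the force.

Emit:
move_arm(
  steps=[
    {"linear": [0,0.05,0],"angular": [0,0,0]},
    {"linear": [0,0.1,0],"angular": [0,0,0]},
    {"linear": [0,0.15,0],"angular": [0,0,0]},
    {"linear": [0,0.2,0],"angular": [0,0,0]},
    {"linear": [0,0.25,0],"angular": [0,0,0]},
    {"linear": [0,0.25,0],"angular": [0,0,0]},
  ],
)

```text
t: 17.48
tcp_pos: [0.4782, 0.0868, 0.1993]
tool_rot: [-1.571, 0.0, 0.746]
force: [-0.3, 0.6, -0.1]
width: -0.0
```

Emit:
move_arm(
  steps=[
    {"linear": [0,0.02,0],"angular": [0,0,0]},
    {"linear": [0,0.04,0],"angular": [0,0,0]},
    {"linear": [0,0.04,0],"angular": [0,0,0]},
  ],
)

```text
t: 17.73
tcp_pos: [0.4783, 0.0868, 0.1985]
tool_rot: [-1.571, 0.0, 0.746]
force: [-0.5, -0.5, -0.1]
width: 0.0002
```

Emit:
move_arm(
  steps=[
    {"linear": [0,0.02,0],"angular": [0,0,0]},
    {"linear": [0,0.04,0],"angular": [0,0,0]},
    {"linear": [0,0.04,0],"angular": [0,0,0]},
  ],
)

```text
t: 17.98
tcp_pos: [0.4783, 0.0868, 0.1975]
tool_rot: [-1.571, 0.0, 0.746]
force: [-0.8, 0.2, -0.7]
width: 0.0
```

Emit:
move_arm(
  steps=[
    {"linear": [0,0.02,0],"angular": [0,0,0]},
    {"linear": [0,0.04,0],"angular": [0,0,0]},
    {"linear": [0,0.04,0],"angular": [0,0,0]},
  ],
)

```text
t: 18.23
tcp_pos: [0.4782, 0.0868, 0.1965]
tool_rot: [-1.571, 0.0, 0.746]
force: [-0.2, 0.0, 0.1]
width: -0.0001
```

Emit:
move_arm(
  steps=[
    {"linear": [0,0.02,0],"angular": [0,0,0]},
    {"linear": [0,0.04,0],"angular": [0,0,0]},
    {"linear": [0,0.04,0],"angular": [0,0,0]},
  ],
)

```text
t: 18.48
tcp_pos: [0.4783, 0.0868, 0.1955]
tool_rot: [-1.571, 0.0, 0.746]
force: [-1.1, 0.4, -0.6]
width: 0.0002
```

Emit:
move_arm(
  steps=[
    {"linear": [0,0.02,0],"angular": [0,0,0]},
    {"linear": [0,0.04,0],"angular": [0,0,0]},
    {"linear": [0,0.04,0],"angular": [0,0,0]},
  ],
)

```text
t: 18.73
tcp_pos: [0.4782, 0.0868, 0.1945]
tool_rot: [-1.571, 0.0, 0.746]
force: [0.4, 0.6, -0.6]
width: 0.0001
```

Emit:
move_arm(
  steps=[
    {"linear": [0,0.02,0],"angular": [0,0,0]},
    {"linear": [0,0.02,0],"angular": [0,0,0]},
  ],
)

```text
t: 18.9
tcp_pos: [0.4783, 0.0868, 0.1941]
tool_rot: [-1.571, -0.0, 0.746]
force: [0.0, -0.3, -0.2]
width: 0.0007
```

Emit:
move_arm(
  steps=[
    {"linear": [0,0.02,0],"angular": [0,0,0]},
    {"linear": [0,0.02,0],"angular": [0,0,0]},
  ],
)

```text
t: 19.07
tcp_pos: [0.4783, 0.0868, 0.1937]
tool_rot: [-1.571, -0.0, 0.746]
force: [-0.2, -0.1, 2.9]
width: -0.0003
```

Emit:
move_arm(
  steps=[
    {"linear": [0,0.02,0],"angular": [0,0,0]},
    {"linear": [0,0.02,0],"angular": [0,0,0]},
  ],
)

```text
t: 19.23
tcp_pos: [0.4783, 0.0868, 0.1932]
tool_rot: [-1.571, -0.0, 0.746]
force: [-1.4, 0.3, 2.0]
width: 0.0002
```

Contact at TCP z ≈ 0.194. I'll press on in 0.5 mm steps.

Emit:
move_arm(
  steps=[
    {"linear": [0,0.02,0],"angular": [0,0,0]},
    {"linear": [0,0.02,0],"angular": [0,0,0]},
  ],
)

```text
t: 19.4
tcp_pos: [0.4784, 0.0868, 0.1927]
tool_rot: [-1.571, -0.0, 0.746]
force: [-0.2, -1.1, 3.5]
width: 0.0
```

Emit:
move_arm(
  steps=[
    {"linear": [0,0.02,0],"angular": [0,0,0]},
    {"linear": [0,0.02,0],"angular": [0,0,0]},
  ],
)

```text
t: 19.57
tcp_pos: [0.4783, 0.0868, 0.1922]
tool_rot: [-1.571, -0.0, 0.746]
force: [-1.1, -0.3, 2.3]
width: 0.0001
```

Emit:
move_arm(
  steps=[
    {"linear": [0,0.02,0],"angular": [0,0,0]},
    {"linear": [0,0.02,0],"angular": [0,0,0]},
  ],
)

```text
t: 19.73
tcp_pos: [0.4784, 0.0868, 0.1917]
tool_rot: [-1.571, -0.0, 0.746]
force: [-0.2, 0.6, 3.7]
width: -0.0004
```

Emit:
move_arm(
  steps=[
    {"linear": [0,0.01,0],"angular": [0,0,0]},
    {"linear": [0,0.01,0],"angular": [0,0,0]},
  ],
)

```text
t: 19.9
tcp_pos: [0.4783, 0.0868, 0.1914]
tool_rot: [-1.571, -0.0, 0.746]
force: [-1.4, 0.7, 4.4]
width: 0.0003
```

Emit:
move_arm(
  steps=[
    {"linear": [0,0.01,0],"angular": [0,0,0]},
    {"linear": [0,0.01,0],"angular": [0,0,0]},
  ],
)

```text
t: 20.07
tcp_pos: [0.4783, 0.0868, 0.1912]
tool_rot: [-1.571, -0.0, 0.746]
force: [-0.6, -1.0, 3.9]
width: 0.0002
```

Emit:
move_arm(
  steps=[
    {"linear": [0,0.01,0],"angular": [0,0,0]},
    {"linear": [0,0.01,0],"angular": [0,0,0]},
  ],
)

```text
t: 20.23
tcp_pos: [0.4783, 0.0868, 0.1909]
tool_rot: [-1.571, -0.0, 0.746]
force: [-0.7, -0.2, 4.0]
width: 0.0001
```

Emit:
move_arm(
  steps=[
    {"linear": [0,0.01,0],"angular": [0,0,0]},
    {"linear": [0,0.01,0],"angular": [0,0,0]},
  ],
)

```text
t: 20.4
tcp_pos: [0.4783, 0.0868, 0.1907]
tool_rot: [-1.571, -0.0, 0.746]
force: [-0.9, 0.5, 4.2]
width: 0.0001
```

Emit:
move_arm(
  steps=[
    {"linear": [0,0.01,0],"angular": [0,0,0]},
    {"linear": [0,0.01,0],"angular": [0,0,0]},
  ],
)

```text
t: 20.57
tcp_pos: [0.4783, 0.0868, 0.1904]
tool_rot: [-1.571, -0.0, 0.746]
force: [-0.6, -0.2, 5.1]
width: 0.0003
```

Emit:
move_arm(
  steps=[
    {"linear": [0,0.01,0],"angular": [0,0,0]},
    {"linear": [0,0.01,0],"angular": [0,0,0]},
  ],
)

```text
t: 20.73
tcp_pos: [0.4784, 0.0868, 0.1902]
tool_rot: [-1.571, -0.0, 0.746]
force: [-0.9, 0.5, 5.9]
width: 0.0002
```

Emit:
move_arm(
  steps=[
    {"linear": [0,0.01,0],"angular": [0,0,0]},
    {"linear": [0,0.01,0],"angular": [0,0,0]},
  ],
)

```text
t: 20.9
tcp_pos: [0.4784, 0.0868, 0.1901]
tool_rot: [-1.571, -0.0, 0.746]
force: [-0.7, 0.4, 6.2]
width: -0.0002
```

The TCP lags and the force is rising faster, so this is the hard end at ≈6 N. I'll hold here for more than 1.5 s.

Emit:
move_arm(
  steps=[
    {"linear": [0,0,0],"angular": [0,0,0]},
    {"linear": [0,0,0],"angular": [0,0,0]},
    {"linear": [0,0,0],"angular": [0,0,0]},
    {"linear": [0,0,0],"angular": [0,0,0]},
    {"linear": [0,0,0],"angular": [0,0,0]},
    {"linear": [0,0,0],"angular": [0,0,0]},
    {"linear": [0,0,0],"angular": [0,0,0]},
    {"linear": [0,0,0],"angular": [0,0,0]},
  ],
)

```text
t: 21.57
tcp_pos: [0.4784, 0.0868, 0.1901]
tool_rot: [-1.571, -0.0, 0.746]
force: [-0.1, 0.2, 6.2]
width: -0.0004
```

Emit:
move_arm(
  steps=[
    {"linear": [0,0,0],"angular": [0,0,0]},
    {"linear": [0,0,0],"angular": [0,0,0]},
    {"linear": [0,0,0],"angular": [0,0,0]},
    {"linear": [0,0,0],"angular": [0,0,0]},
    {"linear": [0,0,0],"angular": [0,0,0]},
    {"linear": [0,0,0],"angular": [0,0,0]},
    {"linear": [0,0,0],"angular": [0,0,0]},
    {"linear": [0,0,0],"angular": [0,0,0]},
  ],
)

```text
t: 22.23
tcp_pos: [0.4784, 0.0868, 0.1901]
tool_rot: [-1.571, -0.0, 0.746]
force: [-0.8, -0.5, 6.2]
width: -0.0001
```

```bash
python3 -c "
from h import *
s=observe();print(s['t'],s['tcp_pos'],s['force'])
s=snapshot('scene');cv2.imwrite('pics/s19.png',cv2.resize(s[180:230,300:360],None,fx=10,fy=10,interpolation=0))
"
```

```text
22.2333 [0.47838278 0.0868141  0.19011198] [-0.79549707 -0.45199266  6.22443901]
```

View pics/s19.png

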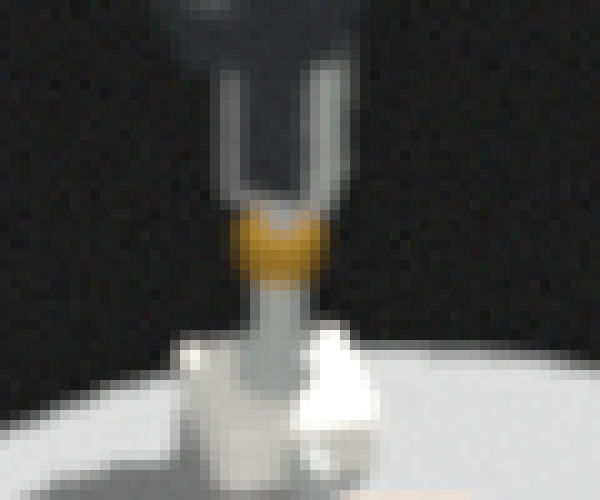

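The nut sits visibly lower (bottom at row ≈283 against ≈270 before), so the tip is fully down. Now I'll lift off.

Emit:
move_arm(
  steps=[
    {"linear": [0,-0.04,0],"angular": [0,0,0]},
    {"linear": [0,-0.08,0],"angular": [0,0,0]},
    {"linear": [0,-0.15,0],"angular": [0,0,0]},
    {"linear": [0,-0.3,0],"angular": [0,0,0]},
    {"linear": [0,-0.6,0],"angular": [0,0,0]},
    {"linear": [0,-1.2,0],"angular": [0,0,0]},
    {"linear": [0,-2.0,0],"angular": [0,0,0]},
    {"linear": [0,-2.4,0],"angular": [0,0,0]},
  ],
)

```text
t: 22.95
tcp_pos: [0.4785, 0.0868, 0.2519]
tool_rot: [-1.571, -0.001, 0.746]
force: [-0.3, -0.1, 0.7]
width: -0.0
```

Emit:
move_arm(
  steps=[
    {"linear": [0,0,0],"angular": [0,0,0]},
    {"linear": [0,0,0],"angular": [0,0,0]},
    {"linear": [0,0,0],"angular": [0,0,0]},
    {"linear": [0,0,0],"angular": [0,0,0]},
  ],
  claw=0.5,
)

```text
t: 23.28
tcp_pos: [0.4778, 0.0867, 0.2487]
tool_rot: [-1.57, 0.002, 0.746]
force: [-0.3, -0.3, -0.3]
width: 0.0429
```

```bash
python3 -c "
from h import *
s=observe();print(s['t'],s['tcp_pos'],s['tool_rot'],s['force'])
c=get_calibration('wrist');im=snapshot('wrist')
t=snapshot('top');t0=cv2.imread('pics/top0.png')
a=cv2.resize(im[220:290,290:350],None,fx=8,fy=8,interpolation=0)
s=snapshot('scene');b=cv2.resize(s[180:236,305:345],None,fx=10,fy=10,interpolation=0)[:560]
cv2.imwrite('pics/w20.png',np.hstack([a[:560],b[:560,:320]]))
for z in(.114,.122):print(z,proj(c,(.478,.0868,z)))
for x,y,r in((150,297,18),(162,165,32),(484,281,25),(486,197,18)):
  d=cv2.absdiff(t,t0)[y-r:y+r,x-r:x+r];print((d.max(2)>60).sum())
"
```

```text
23.2833 [0.47780328 0.08670914 0.24869395] [-1.56976815  0.00157142  0.74636658] [-0.30493002 -0.26516684 -0.28923657]
0.114 [321.25809731 260.4366555 ]
0.122 [321.31458582 264.86248887]
0
0
0
0
```

View pics/w20.png

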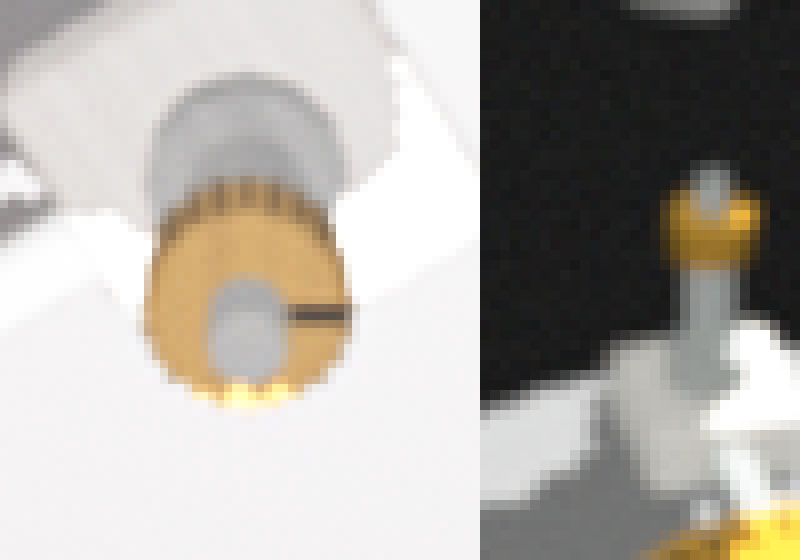

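The mark hasn't moved, the tip and nut are back at their raised height (bottom at row ≈270), the loose parts are unmoved and the arm is clear. I'll hand the job in.

```bash
python3 -c "
from rig import *
print(sign_off())"
```

```text
the job is handed in; nothing more can be done
None
```

I unscrewed the lock nut, pressed the valve tip down to its hard end, let it spring back, and handed the job in at about 23 s. No verdict came back.

- **Nut:** By its mark, the nut turned about 2.34 rad from where it started. With the 0 to 0.35 rad start, that puts it at 2.34 rad or more against the required 2.1, and I released it there.
    - My first pass overdrove what I took to be the stop. The pads slipped and dragged the nut back about 0.2 rad, so I regripped and recovered most of it.
    - I did not push it against the stop again, so the last bit of travel to 2.6 rad is unconfirmed.
- **Tip:** I found it by touch at about z = 0.121 m and pressed it about 3.5 mm, until the arm stopped following. I held it there for over 1.3 s; the highest force read was 6.2 N, against the 16 N limit.
- **Last checks:**
    - The nut's mark did not move during the press, and the nut was back at its raised height in the scene picture.
    - The top-view picture showed no change at the lens, flange, puck or dial.
    - The force on the tool was about zero, and the gripper was clear of everything.

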